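# Stack the clay test cylinders and draw out the lamp arm over them

## Robot

A 6-joint arm with a two-finger parallel gripper is mounted at the origin on the work surface. World frame = base frame: x ahead of the robot, y to its left, z up, the work surface at z = 0. Lengths are in mm, angles in rad, forces in N, time in s.
With the tool pointing down it reaches from about 300 to 950 mm from the base axis. Payload 3.1 kg.
Tool frame: the origin (TCP) lies at the very end of the fingers, on their centre line; the grasp point (between the pads) lies 19 mm behind it; z points along the fingers, y is the direction in which the jaws open and shut (so a half turn about z gives the same grasp; the last joint's range is limited). The gripper opens to 85 mm and grips with 20 to 120 N. Pads are 22 mm wide; open, the fingers measure 114 mm over their backs; the gripper's body (76 mm by 85 mm) begins 54 mm behind the grasp point. The pads swing forward as they close: fully open they stand 13 mm farther back than shut.
Start: joints at [-0.07, 0.308, 1.634, -0, 1.2, -0.07], TCP at [625.006, -0.028, 231.272] pointing down, gripper open.
Joint ranges: [-3.06, 3.06], [-0.79, 1.96], [0.05, 2.63], [-1.19, 4.34], [0.05, 2.64], [-2.94, 2.94]. Speed limits (rad/s): [2.79, 2.79, 3.14, 3.14, 3.14, 3.14].

## Interface

Orientations are given as [roll, pitch, yaw] about the fixed x, y, z axes, in that order (R = Rz(yaw) Ry(pitch) Rx(roll)).
In Python, from plant import telemetry, viewer, manip gives the robot as it stands.
- The arm moves only by the tool drive_tool, never from a script. Its argument "steps" is a list of rows, each an object with "translation": the shift along the tool's x, y, z in cm, a list of three; "dr": the turn, a rotation vector about the tool's x, y, z in rad, a list of three. In form: [{"translation": [tx, ty, tz], "dr": [rx, ry, rz]}, ...]. A call has exactly 8 rows; each row shifts and turns the pose as measured when the row begins, along the tool's axes as they then stand; what a row does not reach is not made up. A row lasts 1/10 s, in which the tool goes at most 50 mm and 8.59 degrees, less where a joint would pass 70% of its speed; a pose out of reach is approached as far as the arm can. A call with a gripper value outside its range is refused whole. "grip" is the opening, from 0 (shut) to 1 (fully open), set as the call begins (left out, the last holds). The fingers move at their own pace and stop on an object; the grip force is fixed at half the most. Time passes only in rows, so rows that do not move let the fingers close, or fill a call up. It gives the time, the measured TCP pose, the force and the opening at its end, in the units of the state.
- telemetry.get_obs(): the state, without advancing time (a new reading comes with each control period).
- viewer.grab_frame(name): name is "scene" or "side" or "wrist"; returns the picture (420x560x3 uint8, blue, green, red); there is no depth.
- viewer.camera_model(name): a dict with "fov_y" (degrees; the focal length in pixels is half the picture's height over the tangent of half this angle, whatever the lens; pixels are square), "cx", "cy" (the principal point, pixels), "dist" ([k1, k2, p1, p2, k3] as OpenCV has them; the pictures are not rectified), "rvec" (rotation vector, rad) and "tvec" (3), from world to camera coordinates, as OpenCV has them. Camera axes: x right, y down, z forward; pixel columns grow to the right and rows downward; lengths in mm; the calibration is good to about 2 mm. A picture is of the moment at which its call begins: read the wrist's pose just before it. camera_model takes no time and is no camera call; for the wrist camera it gives the pose at the moment of the call.
- manip.close_job(): hands the job in, once; it reports no verdict.
Trained networks look in the newest picture that a camera, given by its name, has taken for a name from the list of things; names that differ only in an ending like _2 or _b are one class to them, and where a whole thing is asked for, a point or a joint stands for the part that bears it (a point fixed in the world has none). Each returns a list of dicts, best first, with "conf" (0 to 1); they miss things now and then, are a little off and sometimes report something else, mostly with a low value. They report only what shows in the picture. A call takes as long as a camera call.
- viewer.trace(camera, thing): "region" (420x560 bool, what is visible of it) and "extent" ([centre column, centre row, width, height] in pixels, round what is visible of it).
The state is a dict: "clock": time; "joint_positions": joint angles; "qvel": joint speeds; "effort": joint torques, N m; "position": TCP position; "ee_rot": TCP orientation; "force": force on the tool from outside, world axes, zero at the start; "ft_torque": the same for the moment, N m; "grip_width": opening from 0.0 (shut) to 1.0 (fully open).
Only numpy, scipy, OpenCV 4.12 (cv2) and the standard library are available. Lean on these libraries where they do the work, as an engineer would, in place of code of your own. Each camera call takes 0.05 s, during which the arm holds its last target.

## Task

Lay the third clay cylinder on top of the two in the dark wooden cradle so that it sits in the gap between them, parallel to them and level with their ends, and let it go. Then take the grip block of the telescopic lamp arm so that its lock button is squeezed in, and draw the arm out until its pointer stands level with the marker clip on the scale, so that the lamp is over the stack. Finish while holding it there for the photograph, with the button still squeezed in, and leave the cup, jar and hammer alone.

Things in the scene. Friction and masses are not known exactly. Their poses are not given: they have to be found in the camera images.
- third_center (a point): centre of the third clay cylinder: 40 mm diameter, 56 mm long, about 120 g, lying with its axis (x here) level, centre 32 mm above the table, on a small fixed dark wood rest (36 mm long, rails 16 mm high), both flat ends free. Grip it over its two flat ends, about 6 mm above the centre, so that fingertips stay above the tops of the lower two (15 mm below its centre once seated)
- cradle: fixed dark wood cradle, origin at the centre of its underside, 44 mm along x, 98 mm along y, floor 6 mm thick, two side walls 30 mm high, open at both x ends. Two cylinders lie in it side by side, axes along its x, overhanging 6 mm at each end. The third one's centre, seated in their gap, is 60.5 mm above the origin, at x = 0, y = 0
- low_a_center (a point): centre of one cylinder already in the cradle (40 mm diameter, 56 mm long, axis along x), 20 to 21 mm to the cradle's -y side
- low_b_center (a point): centre of the other cylinder already in the cradle, the same size, 20 to 21 mm to the cradle's +y side
- stand: fixed stand of the lamp arm; z up; the arm draws out along its +y. Origin on the table below the grip block of the fully pushed-in arm. A 28 mm square sleeve, centre 140 mm up, lies behind the block to -y. The scale, an aluminium bar with ticks every 10 mm, runs along y, 45 to 75 mm to the +x side of the arm's axis, top 115 mm above the table
- grip_block (a point): centre plane of the upright black grip block at the sleeve's mouth, at button height, 180 mm above the table; axes as the stand's. Block: 30 mm across (x), 36 mm along the arm (y), 127 to 205 mm above the table. Grip here from above with the fingers closing along x, one on the button, one on the opposite face; block and button are 38 mm across, 33 mm squeezed
- button_face (a point): centre of the outer face of the steel lock button on the grip block's +x face: it stands 8 mm proud, 18 mm wide along y, 26 mm high, and moves 5 mm towards -x when squeezed
- lamp (a point): centre of the round lamp head on the arm's end, 40 mm diameter, 130 to 146 mm above the table, on a thin tube 120 mm beyond the grip block along +y; it moves with the arm
- lock_button (a joint): lock button, m: 0 to 0.001 out (its tooth stands in a notch of the rack along the scale; the arm is locked but for 1 to 2 mm of play), 0.005 squeezed fully in (arm free; beyond 0.0035 counts as in). It springs back when let go; squeezing takes about 12 N
- lamp_arm (a joint): extension of the lamp arm, m: 0 fully in, starts locked at about 0.01, grows as it is drawn out along the stand's +y, at most 0.18. Unlocked it slides with about 2 N of friction and stays where it is put
- pointer (a point): tip of the pointer, 46 mm to the +x side of the arm's axis, 4 mm above the scale. Its 4 mm thick arm leaves the foot of the grip block, at most 131 mm above the table; it moves with the block
- mark (a point): line of the small brass marker clip fixed on the scale (14 mm long along y); axes as the stand's. The pointer is level with it when both have the same y along the stand
- cup_rim (a point): bystander: centre of the rim of a white paper cup, 72 mm wide, 85 mm high, upright
- jar: bystander: small white jar, 60 mm diameter, 75 mm high, origin at the centre of its underside
- hammer: bystander: small hammer lying on the table, 240 mm long, origin near its middle

How it is judged:
By the outcome, as a careful person would: the job done as asked, in the order asked, and still so for the second after the job is handed in, while the arm keeps its last pose, push and grip.
It also fails if it takes over 48 s, if anything falls off the work surface, if the arm or the gripper's body presses on something with over 40 N, if the wrist force passes 120 N, or if a joint passes its speed limit or range.

## Working session

There is one attempt and no reset: what is moved stays moved. The work goes in short steps, Python scripts to look and compute and a tool call to move; the robot and the scene stay as the last step left them, time stands still between calls to the robot, and variables do not carry over. Pictures are saved under pics/ and viewed, and the job is handed in when it is done.

Besides the shell and the picture viewer there is one more tool, called after "Emit:" as name(argument=value, ...), one argument or row to a line, values as JSON. drive_tool: Moves the arm, as the interface text tells. Its arguments: {"type":"object","properties":{"steps":{"type":"array","items":{"type":"object","properties":{"translation":{"type":"array","items":{"type":"number"}},"dr":{"type":"array","items":{"type":"number"}}}}},"grip":{"type":"number"}},"required":["steps"]}

```bash
ls; mkdir -p pics
python3 - <<'E'
from plant import telemetry, viewer, manip
import cv2
o=telemetry.get_obs();print(o)
for n in ["scene","side","wrist"]:
    m=viewer.camera_model(n);print(n,m)
    cv2.imwrite(f"pics/{n}0.png",viewer.grab_frame(n))
E
```

```text
pics
{'clock': 0.0, 'joint_positions': array([-6.97111562e-02,  3.09042115e-01,  1.63521340e+00, -2.90392634e-06,
        1.19966088e+00, -6.96911620e-02]), 'qvel': array([-1.45735092e-03,  1.42287763e-03,  2.94756633e-04,  4.17489295e-05,
       -9.45983065e-04, -5.97684919e-04]), 'effort': array([ 1.43707580e-04, -4.15252447e+01, -2.76667070e+01, -1.74997494e-04,
        1.01000658e-02, -1.14578896e-05]), 'position': array([6.24173671e+02, 2.25613512e-02, 2.30011158e+02]), 'ee_rot': array([-3.13927437e+00, -1.59115793e-04,  1.57077720e+00]), 'force': array([-0.10718257,  0.04444333,  0.30292783]), 'ft_torque': array([ 0.01480462, -0.05673166, -0.03084413]), 'grip_width': 0.9975704061867781}
scene {'fov_y': 54.21952750442051, 'cx': 287.73969310038103, 'cy': 211.22416466399542, 'dist': array([-0.00378019,  0.        ,  0.        ,  0.        ,  0.        ]), 'rvec': array([ 1.89545466,  1.40782583, -0.63963413]), 'tvec': array([-219.57772392, -245.72746861, 1487.74211704])}
side {'fov_y': 53.68654383201533, 'cx': 276.6813177405701, 'cy': 208.66419726560545, 'dist': array([0.04282064, 0.        , 0.        , 0.        , 0.        ]), 'rvec': array([ 0.85536512, -2.44072784,  1.22896887]), 'tvec': array([475.99617259, 291.10501571, 694.62322254])}
wrist {'fov_y': 67.26277738396226, 'cx': 286.83112307474755, 'cy': 205.45738743840116, 'dist': array([-0.0357938,  0.       ,  0.       ,  0.       ,  0.       ]), 'rvec': array([-2.80643158e+00, -7.25646772e-04,  3.81010132e-03]), 'tvec': array([-623.44641173,  -43.82791449,  381.22815158])}
```

View pics/scene0.png

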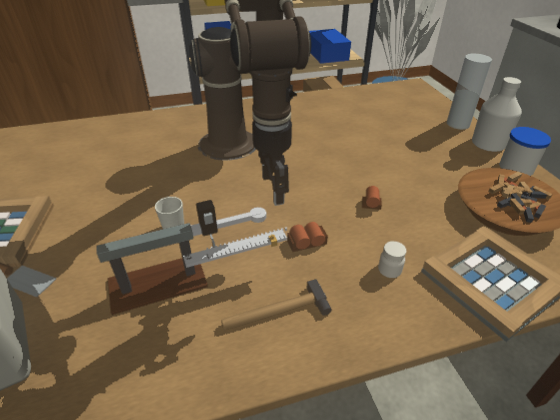

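View pics/side0.png

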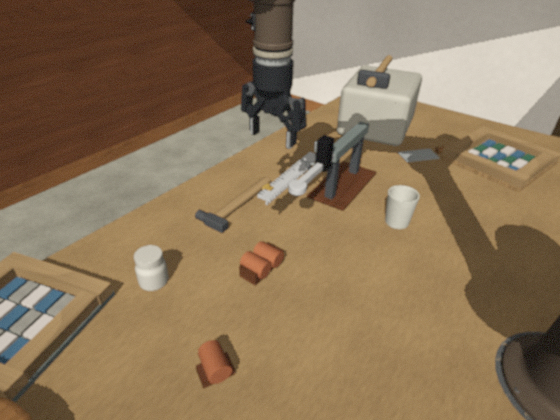

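View pics/wrist0.png

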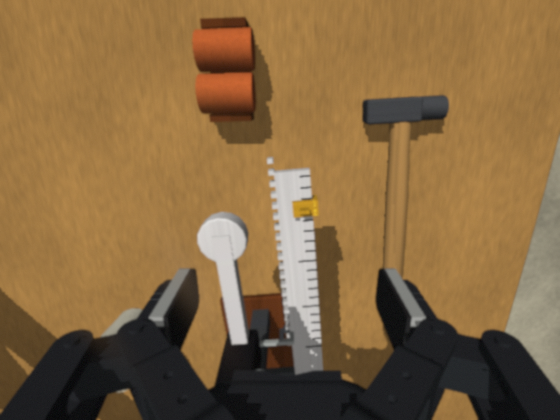

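Wrist picture: the arm runs towards world +y, lower cylinders at (225,48) and (225,93), clip at (306,208). Third cylinder is in the scene view at (373,197) and the side view at (214,362).

```bash
cat > h.py <<'E'
from plant import telemetry, viewer, manip
import cv2, numpy as np
def K(m):
    f=210/np.tan(np.radians(m['fov_y'])/2)
    return np.array([[f,0,m['cx']],[0,f,m['cy']],[0,0,1.]])
def ray(m,px):
    px=np.asarray(px,float).reshape(-1,1,2)
    n=cv2.undistortPoints(px,K(m),m['dist']).reshape(-1,2)
    R=cv2.Rodrigues(m['rvec'])[0]; c=-R.T@m['tvec']
    d=np.c_[n,np.ones(len(n))]@R
    return c,d
def onz(m,px,z):
    c,d=ray(m,px); return c+d*((z-c[2])/d[:,2])[:,None]
def proj(m,P):
    return cv2.projectPoints(np.asarray(P,float).reshape(-1,3),m['rvec'],m['tvec'],K(m),m['dist'])[0].reshape(-1,2)
def tri(obs): # list of (m,px)
    A=np.zeros((3,3));b=np.zeros(3)
    for m,p in obs:
        c,d=ray(m,p);d=d[0]/np.linalg.norm(d[0]);M=np.eye(3)-np.outer(d,d);A+=M;b+=M@c
    X=np.linalg.solve(A,b)
    return X,[np.round(proj(m,X)[0]-p,1) for m,p in obs]
E
python3 - <<'E'
from h import *
things={"scene":["third_center","cradle","low_a_center","grip_block","button_face","lamp","mark","pointer","cup_rim","jar","hammer"],"side":["third_center","low_a_center","cradle","grip_block","lamp","mark","cup_rim","jar"],"wrist":["low_a_center","cradle","lamp","mark","grip_block","stand","pointer","cup_rim"]}
for c,l in things.items():
    viewer.grab_frame(c)
    for t in l:
        r=viewer.trace(c,t)
        for q in r[:3]:
            print(c,t,round(q['conf'],2),np.round(q['extent'],1),int(q['region'].sum()))
print(telemetry.get_obs()['clock'])
E
```

```text
scene third_center 0.65 [369.8 195.1  19.2  21.3] 239
scene cradle 0.62 [307.1 237.2  38.9  25.3] 119
scene low_a_center 0.56 [299.1 238.7  14.1  25. ] 320
scene low_a_center 0.31 [372.5 198.3  14.6  21.3] 220
scene grip_block 0.82 [228.9 224.1  74.5  44.9] 1168
scene lamp 0.6 [168.2 213.4  31.7  30. ] 694
scene lamp 0.59 [228.7 223.7  70.3  43.7] 1184
scene lamp 0.42 [372.6 198.4  19.2  22.9] 306
scene mark 0.63 [274.5 240.5   6.6  11.4] 66
scene pointer 0.82 [229.7 224.7  79.2  45.6] 1196
scene pointer 0.59 [168.1 211.2  31.5  30.7] 732
scene jar 0.84 [392.1 259.2  28.5  34.2] 793
scene hammer 0.7 [274.2 303.6 107.7  55.1] 1624
side third_center 0.64 [213.6 362.2  33.   40.7] 967
side low_a_center 0.73 [268.6 253.6  32.5  24.6] 429
side cradle 0.56 [250.9 274.3  16.5  19.8] 297
side grip_block 0.95 [309.6 165.8  41.5  56.7] 1021
side lamp 0.87 [310.9 163.6  47.9  63.1] 1122
side lamp 0.72 [269.6 253.6  32.9  24.5] 498
side mark 0.41 [268.  186.7  11.6   6.3] 38
side mark 0.4 [153.6 266.9  40.1  46.1] 1255
side cup_rim 0.68 [403.2 206.9  33.2  40.9] 1106
side cup_rim 0.47 [266.6 187.4  11.1   7.5] 50
side jar 0.84 [152.8 267.4  37.6  45.7] 1270
wrist low_a_center 0.65 [226.   92.4  62.6  44.2] 2211
wrist low_a_center 0.35 [271.3 348.2  31.6  44.5] 73
wrist cradle 0.86 [225.   68.9  54.4 102.6] 837
wrist lamp 0.68 [245.2 296.1  95.9 171.8] 5543
wrist mark 0.66 [303.1 205.2  23.5  22.9] 470
wrist grip_block 0.98 [246.8 298.9  96.1 177.4] 5337
wrist stand 0.64 [261.8 272.4 124.8 229.9] 14753
wrist pointer 0.9 [244.3 299.2  99.8 175.9] 5568
wrist cup_rim 0.74 [119.7 321.8  40.9  29.4] 439
wrist cup_rim 0.63 [243.1 299.1  99.5 177.8] 5549
1.65
```

Run:
```python
from h import *
m={n:viewer.camera_model(n) for n in("scene","side","wrist")}
print("third tri",tri([(m['scene'],[371,196]),(m['side'],[213.6,362])]))
print("third z32", onz(m['scene'],[[371,196]],32),onz(m['side'],[[213.6,362]],32))
print("low ab at z=46", onz(m['wrist'],[[194,30],[253,28],[195,72],[254,70],[197,75],[254,74],[199,114],[255,112]],26))
print("low a/b center", onz(m['wrist'],[[224.5,50],[226,93]],30))
print("lamp top", onz(m['wrist'],[[223,235]],146), "base lamptop tube",onz(m['wrist'],[[240,340]],140))
print("mark", onz(m['wrist'],[[306,208]],117), "scale ends",onz(m['wrist'],[[275,172],[309,170],[286,343],[320,345],[287,300],[318,300]],115))
print("grip block side/scene",tri([(m['scene'],[207,218]),(m['side'],[325,152])]))
print("cup",onz(m['side'],[[403,193]],85),"jar",tri([(m['scene'],[392,259]),(m['side'],[152.8,267.4])]))
```

```text
third tri (array([463.53769439, 345.62319003,  30.98534613]), [array([0.5, 0.1]), array([ 0.9, -0.3])])
third z32 [[463.73581479 343.7188599   32.        ]] [[463.82198519 347.32640692  32.        ]]
low ab at z=46 [[532.82100477 146.66778817  26.        ]
 [591.35322014 148.01070812  26.        ]
 [530.50559001 107.7371813   26.        ]
 [591.16756782 109.29984784  26.        ]
 [532.32365262 104.83820263  26.        ]
 [591.04933708 105.47560888  26.        ]
 [531.10701128  65.97927387  26.        ]
 [590.92561113  67.80737089  26.        ]]
low a/b center [[562.78977136 127.69273116  30.        ]
 [561.95191517  87.02427531  30.        ]]
lamp top [[574.25408422 -20.16597085 146.        ]] base lamptop tube [[ 581.26121654 -129.90429011  140.        ]]
mark [[641.32640546  -7.81473642 117.        ]] scale ends [[ 614.84953135   23.48818047  115.        ]
 [ 643.29405425   25.20649759  115.        ]
 [ 623.91295384 -156.51096027  115.        ]
 [ 659.11469256 -159.18694923  115.        ]
 [ 624.93204187 -103.59664102  115.        ]
 [ 655.102391   -103.61996592  115.        ]]
grip block side/scene (array([ 580.90504943, -143.09205778,  166.97936148]), [array([-0.9, -0.7]), array([-0.9,  0.6])])
cup [[ 405.70040688 -227.24134787   85.        ]] jar (array([710.7668354 , 276.80943881,  36.40790308]), [array([-1.2, -0.2]), array([-1.5,  0.2])])
```

Run:
```python
import cv2
a=cv2.imread('pics/scene0.png')[170:280,100:340];cv2.imwrite('pics/sc_zoom.png',cv2.resize(a,None,fx=3.3,fy=3.3,interpolation=3))
a=cv2.imread('pics/side0.png')[110:400,180:400];cv2.imwrite('pics/si_zoom.png',cv2.resize(a,None,fx=2,fy=2,interpolation=3))
```

```text
(no output)
```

View pics/sc_zoom.png

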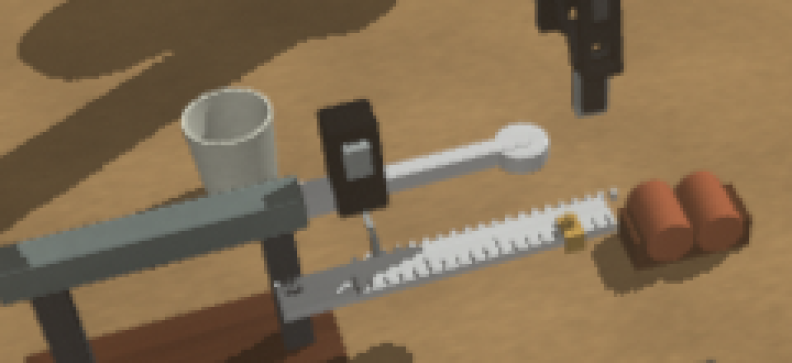

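View pics/si_zoom.png

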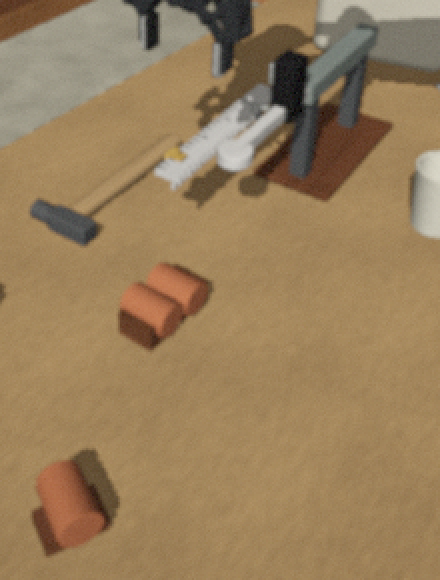

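Block near (581,-143), mark near (641,-8), cradle near (562,107), third near (464,345). I'll move the wrist camera over the third cylinder.

Emit:
drive_tool(
  steps=[
    {"translation":[3.3,-2.1,0],"dr":[0,0,0]},
    {"translation":[3.3,-2.1,0],"dr":[0,0,0]},
    {"translation":[3.3,-2.1,0],"dr":[0,0,0]},
    {"translation":[3.3,-2.1,0],"dr":[0,0,0]},
    {"translation":[3.3,-2.1,0],"dr":[0,0,0]},
    {"translation":[3.3,-2.1,0],"dr":[0,0,0]},
    {"translation":[3.3,-2.1,0],"dr":[0,0,0]},
    {"translation":[3.3,-2.1,0],"dr":[0,0,0]},
  ],
  grip=1,
)

```text
clock: 2.45
position: [456.1, 268.7, 231.6]
ee_rot: [3.135, 0.0, 1.56]
force: [0.6, 0.0, 0.5]
grip_width: 1.001
```

Run:
```python
from h import *
m=viewer.camera_model("wrist");im=viewer.grab_frame("wrist");cv2.imwrite("pics/w1.png",im)
np.save("w1.npy",m,allow_pickle=True)
o=telemetry.get_obs();print(o['clock'],o['position'],o['ee_rot'],o['force'])
r=viewer.trace("wrist","third_center")
for q in r[:2]: print(q['conf'],q['extent'])
reg=r[0]['region'].astype(np.uint8)
cs=max(cv2.findContours(reg,0,1)[0],key=cv2.contourArea)
print(cv2.minAreaRect(cs)); np.save("reg.npy",reg)
```

```text
2.5 [452.54967809 273.43218087 231.43412688] [ 3.13926234 -0.0045808   1.56299549] [-2.33363297  2.44524113 -0.06177448]
0.9 [295.6, 103.5, 67.9, 55.9]
((293.916748046875, 103.95158386230469), (56.816932678222656, 39.88459014892578), 23.8387393951416)
```

View pics/w1.png

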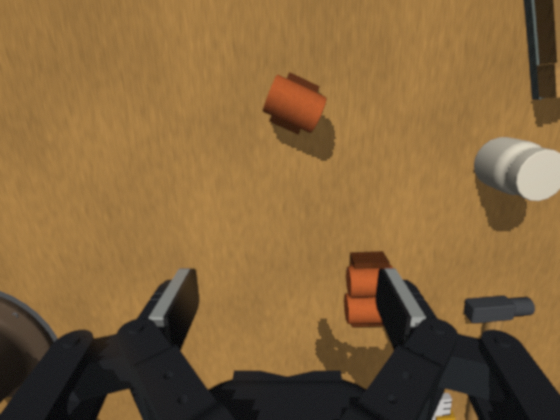

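Third cylinder is at (295,103), turned about 23° clockwise in the picture. Arm was still settling, so I'll fit it again now.

```bash
cat >> h.py <<'E'
from scipy.optimize import minimize
def cylhull(m,p,z):
    x,y,yaw=p; a=np.array([np.cos(yaw),np.sin(yaw),0]); s=np.array([-a[1],a[0],0])
    t=np.linspace(0,2*np.pi,40)
    P=[np.array([x,y,z])+e*28*a+20*(np.cos(q)*s+np.sin(q)*np.array([0,0,1])) for e in(-1,1) for q in t]
    return cv2.convexHull(proj(m,np.array(P)).astype(np.float32))
def mask(h):
    S=np.zeros((420,560),np.uint8); cv2.fillConvexPoly(S,np.round(h*16).astype(np.int32),255,cv2.LINE_AA,4); return S/255.
def red(im):
    hsv=cv2.cvtColor(im,cv2.COLOR_BGR2HSV)
    return cv2.inRange(hsv,(3,165,70),(12,255,255))
def fitcyl(m,reg,p0,z):
    reg=reg.astype(float)
    f=lambda p: np.abs(mask(cylhull(m,[p[0],p[1],p[2]/50],z))-reg).sum()
    p0=[p0[0],p0[1],p0[2]*50]
    r=minimize(f,p0,method='Nelder-Mead',options=dict(initial_simplex=np.array(p0)+np.vstack([np.zeros(3),6*np.eye(3)]),maxiter=300))
    return np.r_[r.x[:2],r.x[2]/50],r.fun/reg.sum()
E
python3 - <<'E'
from h import *
m=viewer.camera_model("wrist");im=viewer.grab_frame("wrist");cv2.imwrite("pics/w2.png",im)
o=telemetry.get_obs();print(o['clock'],o['position'],o['ee_rot'])
r=viewer.trace("wrist","third_center");print(r[0]['conf'],r[0]['extent'])
p,e=fitcyl(m,r[0]['region'],[464,345,-.4],32);print("net fit",p,np.degrees(p[2]),e)
R=red(im);n,l,st,_=cv2.connectedComponentsWithStats(R)
x,y=np.int32(r[0]['extent'][:2]);k=l==l[y,x];print(k.sum(),r[0]['region'].sum())
p,e=fitcyl(m,k,p,32);print("col fit",p,np.degrees(p[2]),e)
v=im.copy();cv2.polylines(v,[np.int32(cylhull(m,p,32))],True,(0,255,0));v=cv2.resize(v[40:180,200:420],None,fx=3.5,fy=3.5);cv2.imwrite("pics/w2z.png",v)
E
```

```text
2.6 [455.80292632 269.17014924 231.44939619] [3.13580585e+00 3.05588207e-04 1.56484377e+00]
0.91 [298.9, 104.1, 68.3, 53.4]
net fit [ 4.64633517e+02  3.44816446e+02 -4.25677220e-01] -24.389508141648957 0.05060005653637601
2274 2289
col fit [ 4.66742586e+02  3.47582821e+02 -4.64271159e-01] -26.60077795177554 0.12461068860261783
```

View pics/w2z.png

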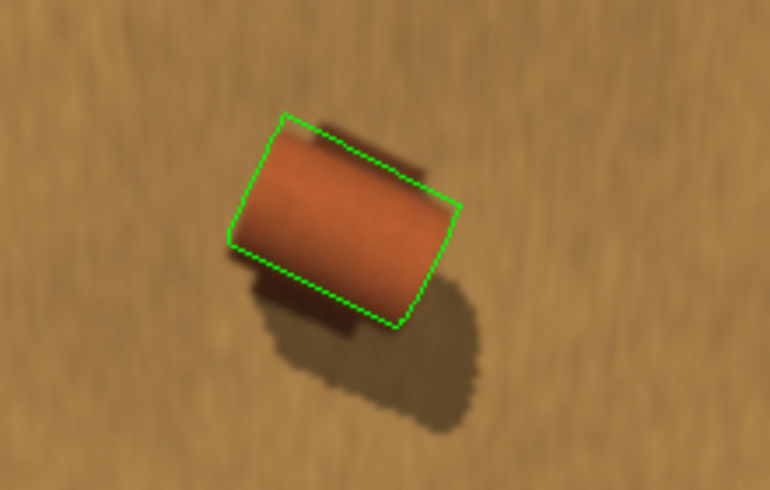

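Emit:
drive_tool(
  steps=[
    {"translation":[0,0,1.5],"dr":[0,0,0.14]},
    {"translation":[0,0,1.5],"dr":[0,0,0.14]},
    {"translation":[0,0,1.5],"dr":[0,0,0.14]},
    {"translation":[1.0,-0.5,0],"dr":[0,0,0]},
    {"translation":[0.8,-0.5,0],"dr":[0,0,0]},
    {"translation":[0.8,-0.5,0],"dr":[0,0,0]},
    {"translation":[0.4,-0.2,0],"dr":[0,0,0]},
    {"translation":[0,0,0],"dr":[0,0,0]},
  ],
)

```text
clock: 3.45
position: [462.2, 300.7, 188.9]
ee_rot: [3.128, -0.006, 1.127]
force: [0.6, -0.2, 0.3]
grip_width: 0.999
```

Run:
```python
from h import *
m=viewer.camera_model("wrist");im=viewer.grab_frame("wrist");cv2.imwrite("pics/w3.png",im)
o=telemetry.get_obs();print(o['clock'],o['position'],o['ee_rot'])
r=viewer.trace("wrist","third_center");print(r[0]['conf'],r[0]['extent'])
p,e=fitcyl(m,r[0]['region'],[464,345,-.4],32);print("net fit",p,np.degrees(p[2]),e)
v=im.copy();cv2.polylines(v,[np.int32(cylhull(m,p,32))],True,(0,255,0));cv2.imwrite("pics/w3z.png",v)
```

```text
3.5 [462.15927669 300.56264811 188.9512619 ] [ 3.12824033 -0.00641657  1.12658195]
0.63 [268.1, 143.4, 68.2, 39.2]
net fit [ 4.65097069e+02  3.44778347e+02 -4.15011417e-01] -23.778402627812312 0.08249043519846963
```

View pics/w3z.png

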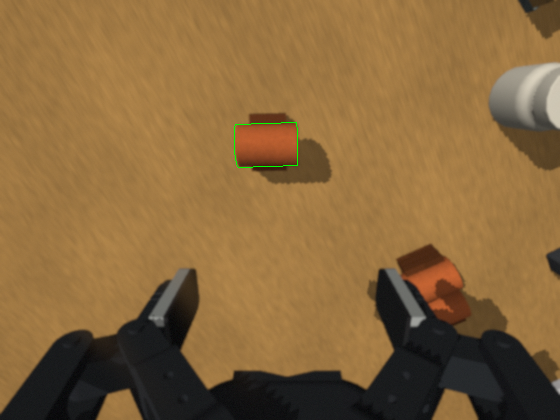

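Emit:
drive_tool(
  steps=[
    {"translation":[1.4,-0.5,1.0],"dr":[0.012,-0.006,-0.023]},
    {"translation":[1.4,-0.5,1.5],"dr":[0,0,0]},
    {"translation":[1.3,-0.5,2],"dr":[0,0,0]},
    {"translation":[0,0,2],"dr":[0,0,0]},
    {"translation":[0,0,2],"dr":[0,0,0]},
    {"translation":[0,0,2],"dr":[0,0,0]},
    {"translation":[0,0,1],"dr":[0,0,0]},
    {"translation":[0,0,0],"dr":[0,0,0]},
  ],
)

```text
clock: 4.35
position: [468.6, 345.8, 73.9]
ee_rot: [3.135, -0.005, 1.153]
force: [-0.3, -0.5, 0.2]
grip_width: 1.0
```

```bash
cat > look.py <<'E'
from h import *
import sys
n=sys.argv[1]
for c in sys.argv[2:]:
    cv2.imwrite(f"pics/{n}_{c}.png",viewer.grab_frame(c))
o=telemetry.get_obs();print(o['clock'],o['position'],o['ee_rot'],o['force'],o['grip_width'])
E
python3 look.py a wrist side
```

```text
4.45 [469.7344328  346.48658884  75.50678319] [ 3.13379995 -0.0069543   1.15284544] [-0.06183266  0.05896187  0.24701458] 1.0043480046475148
```

View pics/a_wrist.png

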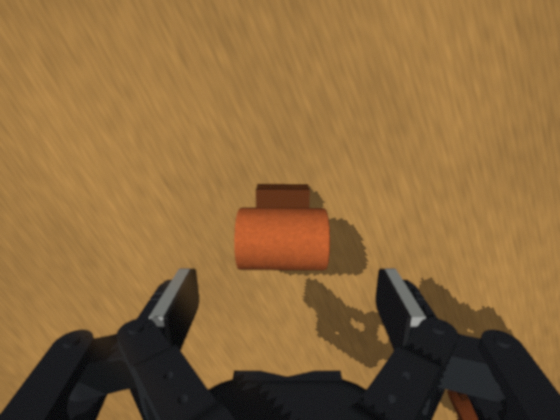

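View pics/a_side.png

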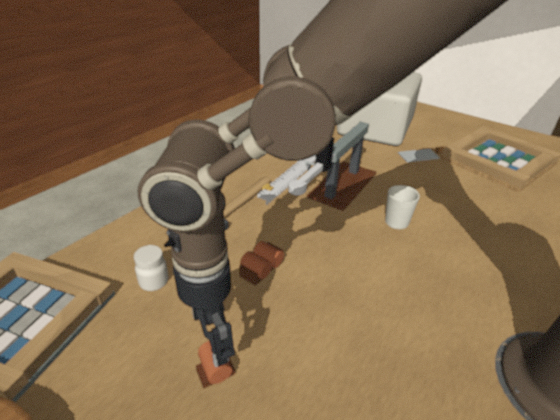

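```bash
cat > fit.py <<'E'
from h import *
m=viewer.camera_model("wrist");im=viewer.grab_frame("wrist")
o=telemetry.get_obs();print(o['clock'],o['position'],o['ee_rot'])
r=viewer.trace("wrist","third_center");print(r[0]['conf'],r[0]['extent'])
p,e=fitcyl(m,r[0]['region'],[464,345,-.4],32);print("net fit",p,np.degrees(p[2]),e)
R=cv2.Rodrigues(m['rvec'])[0];c=-R.T@m['tvec']
yaw=o['ee_rot'][2];d=p[:2]-o['position'][:2]
print("tool dx,dy mm",d@[np.cos(yaw),np.sin(yaw)],d@[np.sin(yaw),-np.cos(yaw)],"yaw err",np.degrees(p[2]+np.pi/2-yaw))
v=im.copy();cv2.polylines(v,[np.int32(cylhull(m,p,32))],True,(0,255,0));cv2.imwrite("pics/fit%.2f.png"%o['clock'],v)
E
python3 fit.py
```

```text
4.5 [470.28150493 346.87493637  76.17765852] [ 3.13294027 -0.008289    1.15282657]
0.62 [280.9, 239.1, 95.4, 61.1]
net fit [ 4.64667655e+02  3.44989167e+02 -4.34214459e-01] -24.878655922049134 0.049634588848571574
tool dx,dy mm -4.002126766433481 -4.365136830226212 yaw err -0.9307531599113238
```

Emit:
drive_tool(
  steps=[
    {"translation":[-0.4,-0.44,0],"dr":[0.008,-0.008,0.012]},
    {"translation":[0,0,1.0],"dr":[0,0,0]},
    {"translation":[0,0,1.2],"dr":[0,0,0]},
    {"translation":[0,0,1.2],"dr":[0,0,0]},
    {"translation":[0,0,1.0],"dr":[0,0,0]},
    {"translation":[0,0,0.4],"dr":[0,0,0]},
    {"translation":[0,0,0],"dr":[0,0,0]},
    {"translation":[0,0,0],"dr":[0,0,0]},
  ],
)

```text
clock: 5.35
position: [465.6, 345.6, 25.8]
ee_rot: [3.14, -0.003, 1.14]
force: [-0.2, 0.3, 0.2]
grip_width: 1.001
```

```bash
python3 fit.py; ls pics|tail -3
```

```text
5.4 [465.55954618 345.61020455  25.87623533] [ 3.13975401e+00 -2.57909978e-03  1.13964330e+00]
0.91 [288.6, 276.6, 130.1, 82.7]
net fit [ 4.64964923e+02  3.44644801e+02 -4.15663860e-01] -23.815784867826142 0.068021584010792
tool dx,dy mm -1.1255586009159275 -0.1367454693348339 yaw err 0.887463922034433
w3.png
w3z.png
wrist0.png
```

Emit:
drive_tool(
  steps=[
    {"translation":[-0.1,0,0.5],"dr":[0,0,-0.012]},
    {"translation":[0,0,0.2],"dr":[0,0,0]},
    {"translation":[0,0,0],"dr":[0,0,0]},
    {"translation":[0,0,0],"dr":[0,0,0]},
    {"translation":[0,0,0],"dr":[0,0,0]},
    {"translation":[0,0,0],"dr":[0,0,0]},
    {"translation":[0,0,0],"dr":[0,0,0]},
    {"translation":[0,0,0],"dr":[0,0,0]},
  ],
  grip=0.4,
)

```text
clock: 6.25
position: [466.6, 345.5, 20.3]
ee_rot: [3.137, -0.006, 1.153]
force: [-0.2, -0.7, -0.3]
grip_width: 0.644
```

```bash
python3 look.py b wrist side
```

```text
6.35 [466.58148818 345.46928369  20.29729694] [ 3.13745069 -0.0057587   1.15276751] [ 0.34151784 -0.07937866 -0.69006607] 0.6449153732363598
```

View pics/b_wrist.png

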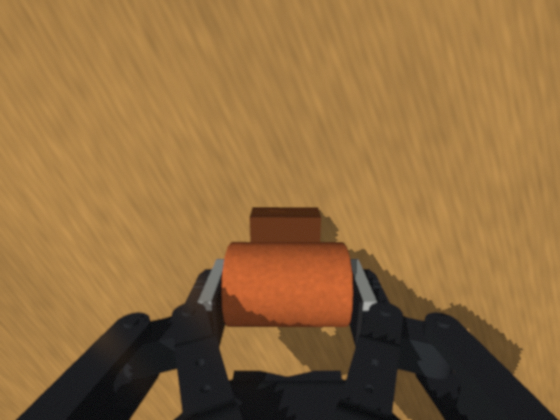

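View pics/b_side.png

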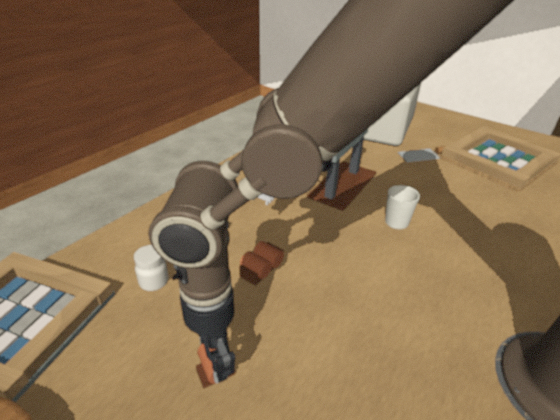

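Gripped at 0.645 (≈56 mm). Lift, while I refine the cradle pose from the earlier wrist picture.

Emit:
drive_tool(
  steps=[
    {"translation":[0,0,-1.0],"dr":[0,0,0]},
    {"translation":[0,0,-2.5],"dr":[0,0,0]},
    {"translation":[0,0,-3.0],"dr":[0,0,0]},
    {"translation":[0,0,-3.5],"dr":[0,0,-0.1]},
    {"translation":[0,0,-3.5],"dr":[0,0,-0.14]},
    {"translation":[0,0,-3.0],"dr":[0,0,-0.14]},
    {"translation":[0,0,-1.0],"dr":[0,0,-0.05]},
    {"translation":[0,0,0],"dr":[0,0,0]},
  ],
)

```text
clock: 7.15
position: [464.1, 344.2, 204.7]
ee_rot: [3.137, -0.003, 1.6]
force: [0.9, 0.1, -0.6]
grip_width: 0.643
```

```bash
python3 look.py c wrist
python3 - <<'E'
from h import *
im=cv2.imread('pics/wrist0.png')
m=dict(fov_y=67.26277738396226,cx=286.83112307474755,cy=205.45738743840116,dist=np.array([-0.0357938,0,0,0,0]),rvec=np.array([-2.80643158,-7.25646772e-04,3.81010132e-03]),tvec=np.array([-623.44641173,-43.82791449,381.22815158]))
hsv=cv2.cvtColor(im,cv2.COLOR_BGR2HSV)
for p in [(225,48),(225,93),(225,30),(225,20),(225,73),(225,117),(300,60)]: print(p,hsv[p[1],p[0]])
R=cv2.inRange(hsv,(0,190,110),(11,255,255))
v=im.copy()
for lo,hi,p0 in [(0,72,[562,127,.02]),(73,140,[562,87,.02])]:
    k=np.zeros_like(R);k[lo:hi,150:300]=R[lo:hi,150:300]
    k=cv2.morphologyEx(k,cv2.MORPH_OPEN,np.ones((3,3)))
    p,e=fitcyl(m,k>0,p0,26.3);print(p,np.degrees(p[2]),e,(k>0).sum())
    cv2.polylines(v,[np.int32(cylhull(m,p,26.3))],True,(0,255,0))
cv2.imwrite('pics/w0fit.png',cv2.resize(v[0:160,140:340],None,fx=3.5,fy=3.5))
E
```

```text
7.2 [463.96450172 344.16248352 204.05500016] [ 3.13788656e+00 -2.34157522e-03  1.59927479e+00] [-0.42191313  0.53368056  0.08682888] 0.6442628557200144
(225, 48) [ 10 189 166]
(225, 93) [ 10 189 167]
(225, 30) [ 10 188 182]
(225, 20) [ 11 177  85]
(225, 73) [ 10 189 143]
(225, 117) [ 11 182  91]
(300, 60) [ 17 147 161]
[ 739.33333333 -447.66666667    6.55333333] 375.4783417423995 1.0 15
[ 902.   -509.      1.34] 76.77634454753031 1.0 9
```

View pics/w0fit.png

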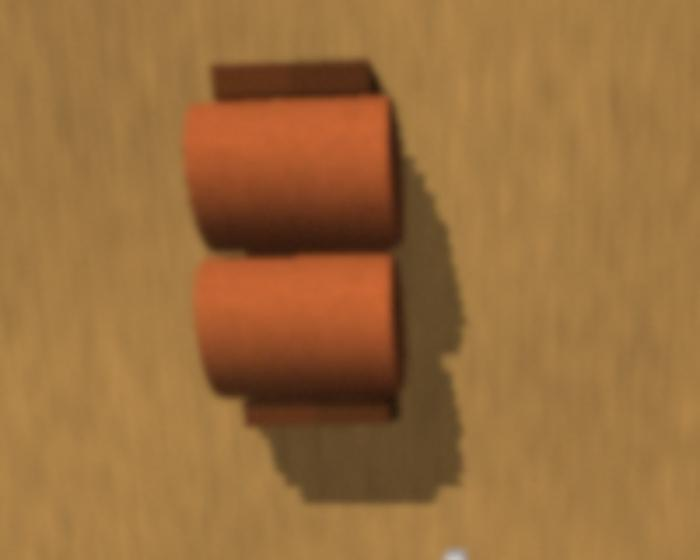

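View pics/c_wrist.png

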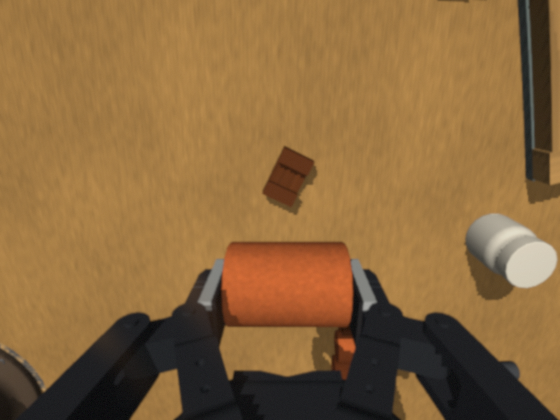

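The third cylinder is held level in the pads (287,284), and the rest is empty. Refit the lower pair with a better colour threshold.

Run:
```python
from h import *
im=cv2.imread('pics/wrist0.png')
m=dict(fov_y=67.26277738396226,cx=286.83112307474755,cy=205.45738743840116,dist=np.array([-0.0357938,0,0,0,0]),rvec=np.array([-2.80643158,-7.25646772e-04,3.81010132e-03]),tvec=np.array([-623.44641173,-43.82791449,381.22815158]))
hsv=cv2.cvtColor(im,cv2.COLOR_BGR2HSV)
R=cv2.inRange(hsv,(0,178,100),(12,255,255))
v=im.copy()
for lo,hi,p0 in [(0,72,[562,127,.02]),(73,140,[562,87,.02])]:
    k=np.zeros_like(R);k[lo:hi,150:300]=R[lo:hi,150:300]
    k=cv2.morphologyEx(k,cv2.MORPH_OPEN,np.ones((3,3)))
    p,e=fitcyl(m,k>0,p0,26.3);print(p,np.degrees(p[2]),e,(k>0).sum())
    cv2.polylines(v,[np.int32(cylhull(m,p,26.3))],True,(0,255,0))
cv2.imwrite('pics/w0fit.png',cv2.resize(v[0:160,140:340],None,fx=3.5,fy=3.5))
# measured in-hand offset: fit cyl in hand
```

```text
[5.62080503e+02 1.32724426e+02 2.52356152e-01] 14.458942443913147 0.4704698945134766 1922
[5.61835359e+02 8.72902199e+01 1.83506944e-02] 1.0514173428008338 0.41318375224810283 1788
```

View pics/w0fit.png

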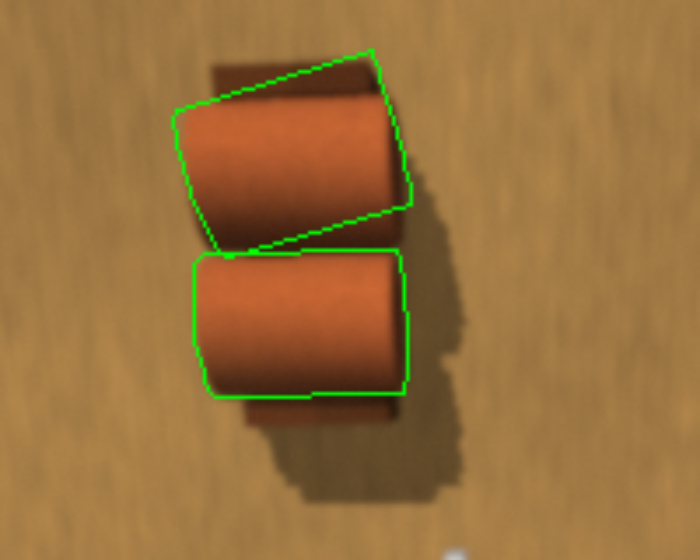

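Emit:
drive_tool(
  steps=[
    {"translation":[-3.0,0.8,0],"dr":[0,0,0]},
    {"translation":[-4.2,1.2,0],"dr":[0,0,0]},
    {"translation":[-4.3,1.2,0],"dr":[0,0,0]},
    {"translation":[-4.3,1.2,0],"dr":[0,0,0.012]},
    {"translation":[-4.3,1.2,0],"dr":[0,0,0]},
    {"translation":[-4.3,1.2,0],"dr":[0,0,0]},
    {"translation":[-4.3,1.2,0],"dr":[0,0,0]},
    {"translation":[-3.0,0.8,0],"dr":[0,0,0]},
  ],
)

```text
clock: 8.0
position: [553.5, 21.7, 193.2]
ee_rot: [-3.13, -0.002, 1.586]
force: [-0.2, 0.7, -1.1]
grip_width: 0.64
```

Run:
```python
from h import *
viewer.grab_frame("side")
m=viewer.camera_model("wrist");o=telemetry.get_obs();im=viewer.grab_frame("wrist");cv2.imwrite("pics/d_wrist.png",im)
print(o['clock'],o['position'],o['ee_rot'],o['grip_width'])
np.save("d_m.npy",m,allow_pickle=True)
```

```text
8.05 [554.66462301  17.5300551  193.10626341] [-3.13113026e+00  1.94715369e-03  1.58438047e+00] 0.6474002558025158
```

View pics/d_wrist.png

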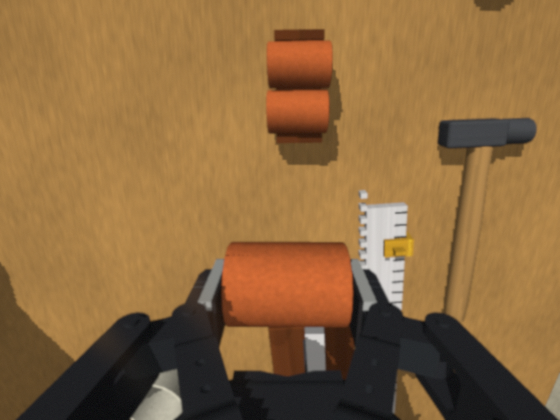

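Cradle pair at (299,62) and (297,110), clip at (398,247). Joint fit of both lower cylinders from a settled picture:

```bash
cat > crad.py <<'E'
from h import *
def model(m,p):
    x,y,yaw=p; s=np.array([-np.sin(yaw),np.cos(yaw)])
    M=np.zeros((420,560))
    for e in(-20.5,20.5):
        c=np.array([x,y])+e*s; M=np.maximum(M,mask(cylhull(m,[c[0],c[1],yaw],26)))
    return M
def fitc(m,im,p0=(562,107.5,.018)):
    R=cv2.inRange(cv2.cvtColor(im,cv2.COLOR_BGR2HSV),(0,178,75),(12,255,255))>0
    near=cv2.dilate((model(m,p0)>.5).astype(np.uint8),np.ones((5,5)))>0
    # grey-level score: red channel minus
    k=(R&near).astype(float)
    f=lambda q: np.abs(model(m,[q[0],q[1],q[2]/50])-k).sum()
    best=None
    for d in [(4,4,2),(-4,3,-2),(3,-4,2)]:
        z=[p0[0],p0[1],p0[2]*50]
        r=minimize(f,z,method='Nelder-Mead',options=dict(initial_simplex=np.array(z)+np.vstack([np.zeros(3),np.diag(d)]),maxiter=300,xatol=.02))
        if best is None or r.fun<best.fun: best=r
    p=np.r_[best.x[:2],best.x[2]/50]
    return p,best.fun/k.sum(),k
if __name__=="__main__":
    m0=dict(fov_y=67.26277738396226,cx=286.83112307474755,cy=205.45738743840116,dist=np.array([-0.0357938,0,0,0,0]),rvec=np.array([-2.80643158,-7.25646772e-04,3.81010132e-03]),tvec=np.array([-623.44641173,-43.82791449,381.22815158]))
    p,e,k=fitc(m0,cv2.imread('pics/wrist0.png'));print("w0",p,np.degrees(p[2]),e)
    m=np.load("d_m.npy",allow_pickle=True).item()
    p,e,k=fitc(m,cv2.imread('pics/d_wrist.png'));print("d",p,np.degrees(p[2]),e)
    m=viewer.camera_model("wrist");o=telemetry.get_obs();im=viewer.grab_frame("wrist");cv2.imwrite("pics/e_wrist.png",im)
    print(o['clock'],o['position'],o['ee_rot'])
    p,e,k=fitc(m,im);print("e",p,np.degrees(p[2]),e)
    v=im.copy();cv2.drawContours(v,cv2.findContours((model(m,p)>.5).astype(np.uint8),1,1)[0],-1,(0,255,0))
    v2=cv2.cvtColor(np.uint8(k*255),8)
    cv2.imwrite('pics/efit.png',cv2.resize(np.hstack([v[0:160,220:370],v2[0:160,220:370]]),None,fx=2.6,fy=2.6))
    yaw=o['ee_rot'][2];d=p[:2]-o['position'][:2]
    print("tool d",d@[np.cos(yaw),np.sin(yaw)],d@[np.sin(yaw),-np.cos(yaw)])
    print("mark",onz(m,[[398,247]],118),"scale edge",onz(m,[[404,205],[407,240]],115))
E
python3 crad.py
```

```text
w0 [5.61732535e+02 1.09458164e+02 2.81809342e-02] 1.6146485912682993 0.2552182163187856
d [ 5.61041738e+02  1.09654656e+02 -1.85155650e-03] -0.10608637326490714 0.17112947412967455
8.1 [553.89644533  20.41124123 193.11100291] [-3.13010633e+00 -1.25509417e-03  1.58276689e+00]
e [5.61559142e+02 1.09107031e+02 1.16881946e-02] 0.6696842194702188 0.1750868163800498
tool d 88.59771059945328 8.723860576586691
mark [[638.24228737  -3.61645732 118.        ]] scale edge [[639.40507162  29.39408493 115.        ]
 [645.5834151    0.97151621 115.        ]]
```

View pics/efit.png

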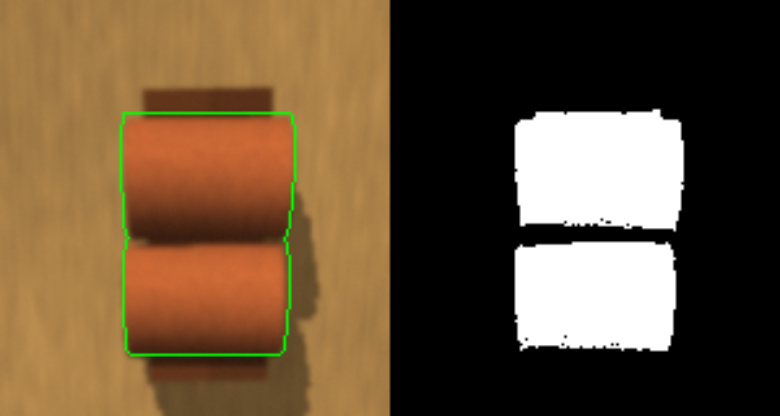

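Run:
```python
from h import *
m=viewer.camera_model("wrist");o=telemetry.get_obs();im=viewer.grab_frame("wrist")
print(o['position'],o['ee_rot'])
r=viewer.trace("wrist","third_center")
for q in r: print(q['conf'],q['extent'])
q=[q for q in r if q['extent'][1]>220]
k=cv2.inRange(cv2.cvtColor(im,cv2.COLOR_BGR2HSV),(0,178,60),(12,255,255));k[:230]=0;k[335:]=0;k[:,:215]=0;k[:,360:]=0
n,l,st,_=cv2.connectedComponentsWithStats(k);kk=l==1+np.argmax(st[1:,4])
ys,xs=np.where(kk);print(xs.min(),xs.max(),ys.min(),ys.max())
yaw=o['ee_rot'][2]
for reg in [kk]+[a['region'] for a in q[:1]]:
  for dz in (10,12,14):
    p,e=fitcyl(m,reg,[o['position'][0],o['position'][1],yaw-np.pi/2],o['position'][2]+dz)
    d=p[:2]-o['position'][:2]
    print(dz,p,np.degrees(p[2]),e,"tool off",d@[np.cos(yaw),np.sin(yaw)],d@[np.sin(yaw),-np.cos(yaw)])
v=im.copy();cv2.polylines(v,[np.int32(cylhull(m,p,o['position'][2]+12))],True,(0,255,0));cv2.imwrite("pics/hold.png",v)
```

```text
[553.31962346  22.50299538 193.13945631] [-3.12943615e+00 -2.99515363e-03  1.58390205e+00]
0.88 [288.3, 283.9, 131.2, 86.2]
221 353 243 334
10 [5.53603198e+02 1.95421466e+01 1.69804896e-02] 0.972910387567598 0.06654916237007265 tool off -2.9643108878526725 0.2447474684160654
12 [5.53119068e+02 2.05790588e+01 1.47480475e-02] 0.8450008758989865 0.09559285676372667 tool off -1.9211430249692334 -0.22575253595869677
14 [5.54005232e+02 2.13638795e+01 1.85306261e-02] 1.0617266684627729 0.12339744821666182 tool off -1.1480031611007846 0.6706208725752787
10 [5.53703996e+02 2.03243077e+01 3.22062504e-02] 1.8452822225352932 0.03977083596535075 tool off -2.183537920726854 0.35578733628281206
12 [5.53604539e+02 2.14268864e+01 3.28479087e-02] 1.8820465352477018 0.0721357699863959 tool off -1.0797504953199997 0.27078837773263864
14 [5.53464150e+02 2.24908273e+01 1.30727230e-02] 0.7490118527813464 0.10722042482134324 tool off -0.014061049892920657 0.14435439831605043
```

View pics/hold.png

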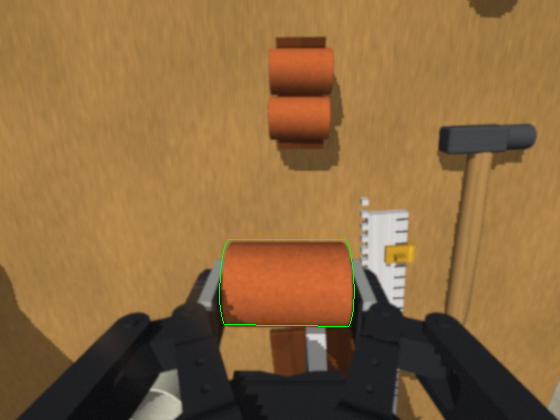

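Emit:
drive_tool(
  steps=[
    {"translation":[1.5,0.2,0],"dr":[-0.011,-0.003,-0.003]},
    {"translation":[2.0,0.2,0.5],"dr":[0,0,0]},
    {"translation":[2.0,0.2,1.5],"dr":[0,0,0]},
    {"translation":[1.8,0.2,2],"dr":[0,0,0]},
    {"translation":[1.0,0.1,2],"dr":[0,0,0]},
    {"translation":[0.4,0,1.5],"dr":[0,0,0]},
    {"translation":[0,0,0.5],"dr":[0,0,0]},
    {"translation":[0,0,0],"dr":[0,0,0]},
  ],
)

```text
clock: 9.05
position: [555.8, 133.6, 110.9]
ee_rot: [3.14, -0.005, 1.605]
force: [0.3, -0.1, -0.6]
grip_width: 0.651
```

```bash
python3 look.py f side scene wrist; python3 -c "
from plant import telemetry as t
o=t.get_obs();print(o['position'],o['ee_rot'])
import cv2,numpy as np
a=cv2.imread('pics/f_side.png')[200:310,190:330];b=cv2.imread('pics/f_scene.png')[180:290,240:380]
cv2.imwrite('pics/fz.png',cv2.resize(np.hstack([a,b]),None,fx=2.8,fy=2.8,interpolation=3))"
```

```text
9.2 [557.44913632 132.41803031 112.47621885] [ 3.13687615 -0.00548886  1.60333604] [ 0.14299568 -0.14836273 -0.94140986] 0.6458771051766505
[557.44913632 132.41803031 112.47621885] [ 3.13687615 -0.00548886  1.60333604]
```

View pics/fz.png

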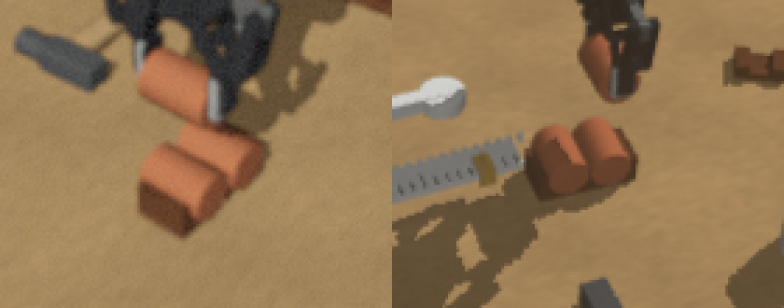

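View pics/f_wrist.png

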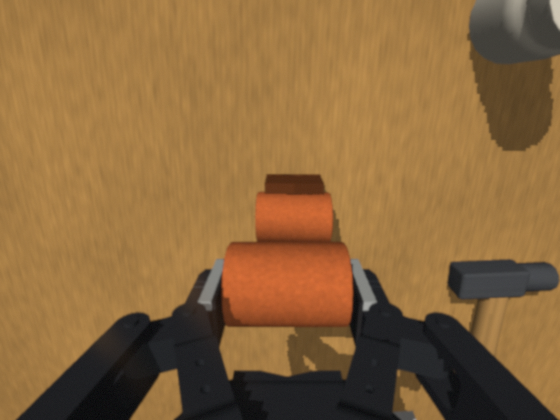

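Emit:
drive_tool(
  steps=[
    {"translation":[-0.8,0.15,0],"dr":[0.004,-0.005,0.015]},
    {"translation":[-0.7,0.15,0.5],"dr":[0,0,0]},
    {"translation":[-0.5,0.1,0.5],"dr":[0,0,0]},
    {"translation":[-0.2,0,0.5],"dr":[0,0,0]},
    {"translation":[0,0,0.5],"dr":[0,0,0]},
    {"translation":[0,0,0],"dr":[0,0,0]},
    {"translation":[0,0,0],"dr":[0,0,0]},
    {"translation":[0,0,0],"dr":[0,0,0]},
  ],
)

```text
clock: 10.0
position: [564.8, 106.3, 93.3]
ee_rot: [3.136, -0.0, 1.583]
force: [-0.5, -0.1, -0.8]
grip_width: 0.643
```

```bash
cat > zoom.py <<'E'
from h import *
import sys
n=sys.argv[1]
w0=telemetry.get_obs()
a=viewer.grab_frame("side");b=viewer.grab_frame("scene");w=viewer.grab_frame("wrist")
cv2.imwrite(f"pics/{n}_side.png",a);cv2.imwrite(f"pics/{n}_scene.png",b);cv2.imwrite(f"pics/{n}_wrist.png",w)
cv2.imwrite(f'pics/{n}_z.png',cv2.resize(np.hstack([a[200:310,190:330],b[180:290,240:380]]),None,fx=2.8,fy=2.8,interpolation=3))
for i in range(3):
    o=telemetry.get_obs();print(o['clock'],np.round(o['position'],1),np.round(o['ee_rot'],4),np.round(o['force'],1),round(o['grip_width'],3));
    if i<2: viewer.grab_frame("scene")
E
python3 zoom.py g
```

```text
10.15 [565.1 106.5  93.6] [ 3.1356e+00 -4.0000e-04  1.5828e+00] [-0.   0.4  0.2] 0.643
10.2 [565.1 106.5  93.7] [ 3.1355e+00 -5.0000e-04  1.5828e+00] [-0.2  0.3 -1.3] 0.644
10.25 [565.1 106.4  93.7] [ 3.1355e+00 -4.0000e-04  1.5828e+00] [ 0.4  0.5 -1.1] 0.646
```

View pics/g_z.png

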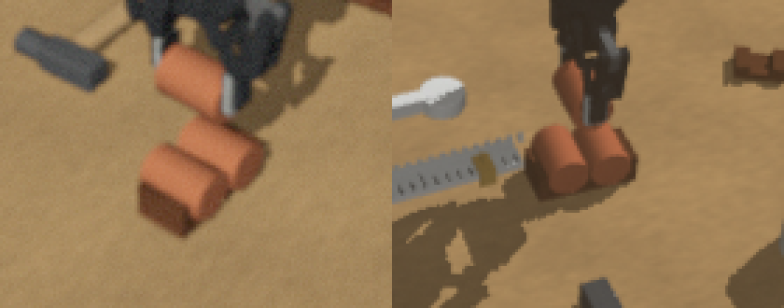

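View pics/g_wrist.png

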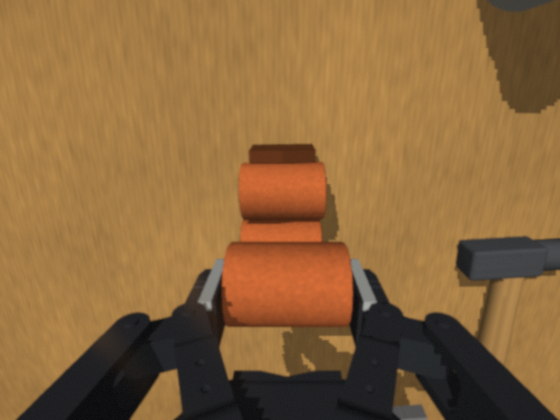

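```bash
cat > rel.py <<'E'
from h import *
def run(im,m,o,zoff=11.7):
    hsv=cv2.cvtColor(im,cv2.COLOR_BGR2HSV); k=cv2.inRange(hsv,(0,178,60),(12,255,255))
    # held: columns/rows edges
    T=o['position'];yaw=o['ee_rot'][2]
    kk=k.copy();kk[:238]=0;kk[335:]=0;kk[:,:215]=0;kk[:,360:]=0
    kk=cv2.morphologyEx(kk,cv2.MORPH_OPEN,np.ones((3,3)))
    p,e=fitcyl(m,kk>0,[T[0],T[1]-1,yaw-np.pi/2],T[2]+zoff)
    print("held",p,np.degrees(p[2]),e)
    return p
if __name__=="__main__":
    m=viewer.camera_model("wrist");o=telemetry.get_obs();im=viewer.grab_frame("wrist")
    h=run(im,m,o)
    # low_b edges: ends at axis height
    g=im[:,:,2].astype(float)-im[:,:,0]
    for row in (180,190,200):
        r=g[row,220:350]; d=np.diff(r); a=220+np.argmax(d); print(row,[(220+i,round(x)) for i,x in enumerate(d) if abs(x)>25])
E
python3 rel.py
python3 - <<'E'
import cv2,numpy as np
im=cv2.imread('pics/g_wrist.png')
cv2.imwrite('pics/gz.png',cv2.resize(im[130:345,190:380],None,fx=2.7,fy=2.7,interpolation=3))
E
```

```text
held [ 5.65059086e+02  1.06621248e+02 -8.04184237e-03] -0.4607636271686272 0.06617233618786715
180 [(324, -27)]
190 [(325, -30)]
200 [(325, -26)]
```

View pics/gz.png

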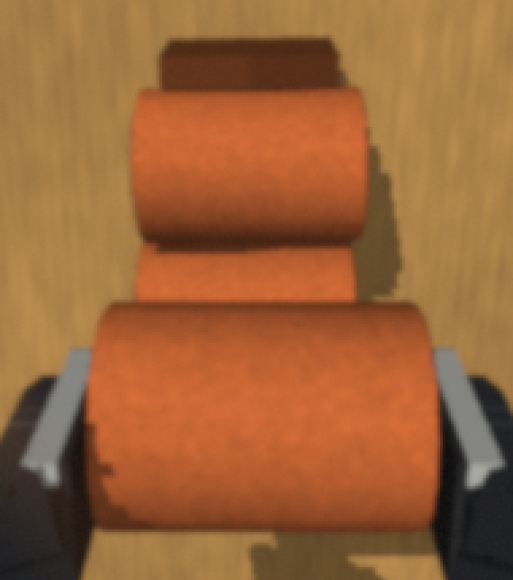

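Run:
```python
from h import *
from scipy.optimize import least_squares
m=viewer.camera_model("wrist");o=telemetry.get_obs();T=o['position'];print(T,o['ee_rot'])
def ext(p,z,yaw):
    h=cylhull(m,[p[0],p[1],yaw],z).reshape(-1,2);return np.r_[h.min(0),h.max(0)]
for yaw in (0.012,0.02):
  for name,obs,z,g in [("b",[240,162.6,326.7,219.6],26,[562,128]),("held",[222.6,242,353,325],T[2]+11.7,[565,106])]:
    r=least_squares(lambda p:ext(p,z,yaw)-obs,g);print(name,yaw,r.x,r.fun)
  r=least_squares(lambda p:(ext(p,T[2]+p[2],yaw)-obs),[565,106,12]);print("held z free",r.x,r.fun)
```

```text
[565.09265633 106.42196267  93.67914364] [ 3.13549971e+00 -4.10406050e-04  1.58280305e+00]
b 0.012 [562.64082728 128.00471764] [-1.1781311  -0.93566284  0.83607178  0.04027405]
held 0.012 [565. 106.] [-2.21813354 -2.18464661  1.2946167   1.01831055]
held z free [565.21056492 106.          12.        ] [-1.85128174 -1.91732788  1.9430542   1.47201538]
b 0.02 [562.98507967 127.43711697] [-0.67515564 -0.43267212  1.27412109  1.10933533]
held 0.02 [565.15256678 105.81688153] [-1.94980774 -2.25602722  1.55108643  1.7406311 ]
held z free [565.11190822 105.91525247  12.        ] [-2.19822083 -2.17501831  1.62234497  2.01522827]
```

Emit:
drive_tool(
  steps=[
    {"translation":[0.13,-0.28,0],"dr":[0.006,0,-0.006]},
    {"translation":[0,0,0.6],"dr":[0,0,0]},
    {"translation":[0,0,0.8],"dr":[0,0,0]},
    {"translation":[0,0,0.8],"dr":[0,0,0]},
    {"translation":[0,0,0.5],"dr":[0,0,0]},
    {"translation":[0,0,0.2],"dr":[0,0,0]},
    {"translation":[0,0,0],"dr":[0,0,0]},
    {"translation":[0,0,0],"dr":[0,0,0]},
  ],
)

```text
clock: 11.1
position: [561.2, 108.0, 61.1]
ee_rot: [-3.139, -0.0, 1.59]
force: [-0.5, -0.3, -0.6]
grip_width: 0.647
```

```bash
python3 zoom.py i
```

```text
11.25 [561.6 108.   61.6] [-3.1402e+00 -3.0000e-04  1.5896e+00] [-0.4  0.  -1.3] 0.646
11.3 [561.6 108.   61.6] [-3.1404e+00 -4.0000e-04  1.5896e+00] [-0.5  0.1 -0.8] 0.646
11.35 [561.6 108.   61.7] [-3.1404e+00 -3.0000e-04  1.5897e+00] [ 0.8 -0.1 -0.8] 0.646
```

View pics/i_z.png

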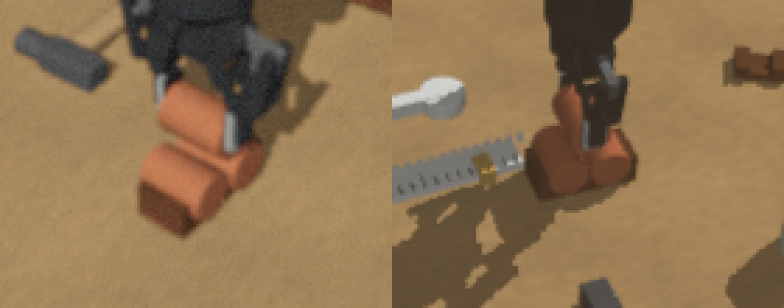

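View pics/i_wrist.png

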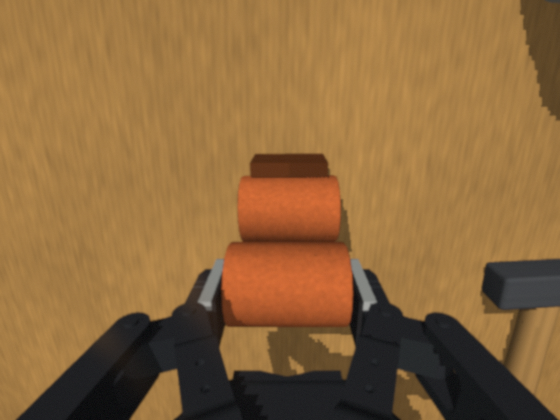

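Emit:
drive_tool(
  steps=[
    {"translation":[0,0.08,0.2],"dr":[-0.001,0,0]},
    {"translation":[0,0,0.3],"dr":[0,0,0]},
    {"translation":[0,0,0.3],"dr":[0,0,0]},
    {"translation":[0,0,0.2],"dr":[0,0,0]},
    {"translation":[0,0,0.1],"dr":[0,0,0]},
    {"translation":[0,0,0],"dr":[0,0,0]},
    {"translation":[0,0,0],"dr":[0,0,0]},
    {"translation":[0,0,0],"dr":[0,0,0]},
  ],
)

```text
clock: 12.15
position: [562.8, 108.0, 50.0]
ee_rot: [3.141, -0.0, 1.59]
force: [0.4, 0.1, -1.2]
grip_width: 0.647
```

```bash
python3 zoom.py j
```

```text
12.3 [562.8 108.1  50.1] [ 3.1408e+00 -5.0000e-04  1.5897e+00] [ 0.2 -0.1 -1. ] 0.647
12.35 [562.9 108.   50.1] [ 3.1408e+00 -4.0000e-04  1.5896e+00] [ 0.9 -0.9 -0.8] 0.643
12.4 [562.9 108.1  50.1] [ 3.1407e+00 -4.0000e-04  1.5896e+00] [-1.   0.3 -0.5] 0.643
```

View pics/j_z.png

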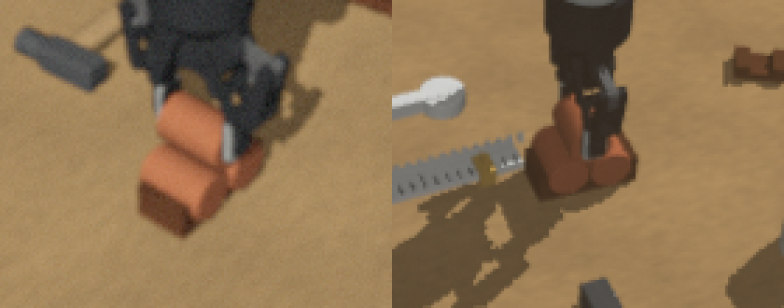

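View pics/j_wrist.png

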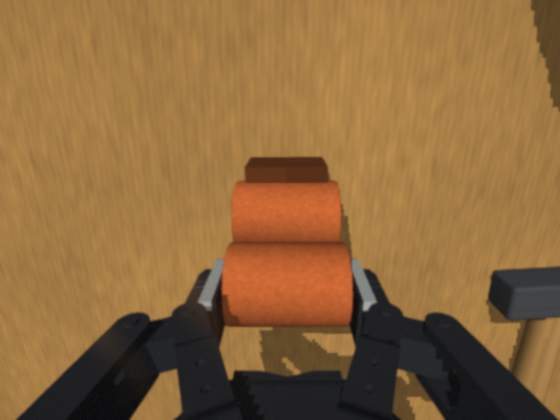

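Ends now line up (lower 233–341, held 223–352, both centred near 287). Creep to contact.

Emit:
drive_tool(
  steps=[
    {"translation":[0,0,0.1],"dr":[0,0,0]},
    {"translation":[0,0,0.1],"dr":[0,0,0]},
    {"translation":[0,0,0],"dr":[0,0,0]},
    {"translation":[0,0,0],"dr":[0,0,0]},
    {"translation":[0,0,0],"dr":[0,0,0]},
    {"translation":[0,0,0],"dr":[0,0,0]},
    {"translation":[0,0,0],"dr":[0,0,0]},
    {"translation":[0,0,0],"dr":[0,0,0]},
  ],
)

```text
clock: 13.2
position: [563.6, 108.6, 49.2]
ee_rot: [3.139, -0.001, 1.589]
force: [-0.1, 0.9, -0.1]
grip_width: 0.646
```

Emit:
drive_tool(
  steps=[
    {"translation":[0,-0.05,0.12],"dr":[0.001,0,0]},
    {"translation":[0,0,0.1],"dr":[0,0,0]},
    {"translation":[0,0,0.1],"dr":[0,0,0]},
    {"translation":[0,0,0],"dr":[0,0,0]},
    {"translation":[0,0,0],"dr":[0,0,0]},
    {"translation":[0,0,0],"dr":[0,0,0]},
    {"translation":[0,0,0],"dr":[0,0,0]},
    {"translation":[0,0,0],"dr":[0,0,0]},
  ],
)

```text
clock: 14.0
position: [563.9, 109.5, 48.9]
ee_rot: [3.14, -0.003, 1.589]
force: [-0.0, -0.7, 0.4]
grip_width: 0.64
```

```bash
python3 zoom.py k
```

```text
14.15 [563.8 109.5  48.9] [ 3.1401e+00 -2.6000e-03  1.5891e+00] [-0.4 -0.1  1.4] 0.643
14.2 [563.8 109.6  49. ] [ 3.1402e+00 -2.7000e-03  1.5891e+00] [-0.6 -0.3  0.5] 0.645
14.25 [563.8 109.5  48.9] [ 3.1402e+00 -2.6000e-03  1.5891e+00] [-0.8  0.5  1.7] 0.644
```

View pics/k_z.png

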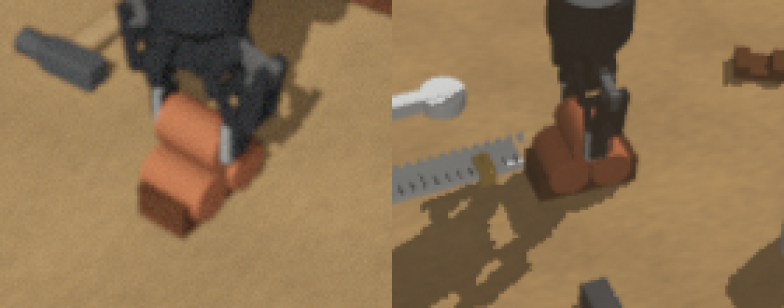

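View pics/k_wrist.png

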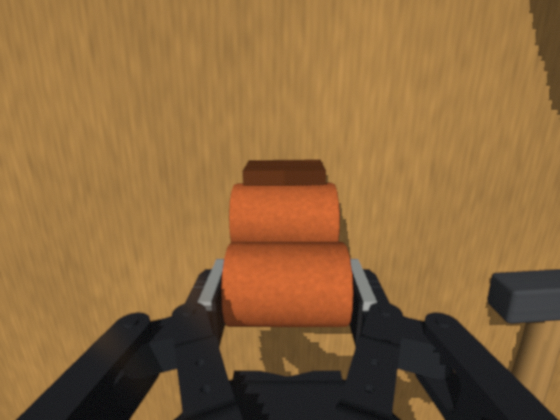

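Contact: z stopped at 48.9 and force rose about 2 N, with y self-centring. The held cylinder is ~2 mm towards +x (lower pair centre 284 vs 287.5), so I'll nudge it.

Emit:
drive_tool(
  steps=[
    {"translation":[0,-0.1,-0.15],"dr":[0.001,-0.002,0]},
    {"translation":[0,-0.12,0],"dr":[0,0,0]},
    {"translation":[0,0,0],"dr":[0,0,0]},
    {"translation":[0,0,0],"dr":[0,0,0]},
    {"translation":[0,0,0],"dr":[0,0,0]},
    {"translation":[0,0,0],"dr":[0,0,0]},
    {"translation":[0,0,0],"dr":[0,0,0]},
    {"translation":[0,0,0],"dr":[0,0,0]},
  ],
)

```text
clock: 15.05
position: [560.4, 109.2, 49.2]
ee_rot: [-3.14, -0.0, 1.589]
force: [0.0, 0.5, 0.1]
grip_width: 0.648
```

```bash
python3 zoom.py l
python3 - <<'E'
import cv2,numpy as np
im=cv2.imread('pics/l_wrist.png')
cv2.imwrite('pics/lz.png',cv2.resize(im[140:345,190:380],None,fx=2.8,fy=2.8,interpolation=3))
E
```

```text
15.2 [560.4 109.1  49.2] [-3.1402 -0.      1.589 ] [-0.3  0.1 -1.3] 0.647
15.25 [560.4 109.2  49.2] [-3.1402 -0.      1.5891] [-0.5  0.3 -1.5] 0.645
15.3 [560.5 109.2  49.2] [-3.1403 -0.      1.589 ] [-0.   0.2 -1.5] 0.644
```

View pics/lz.png

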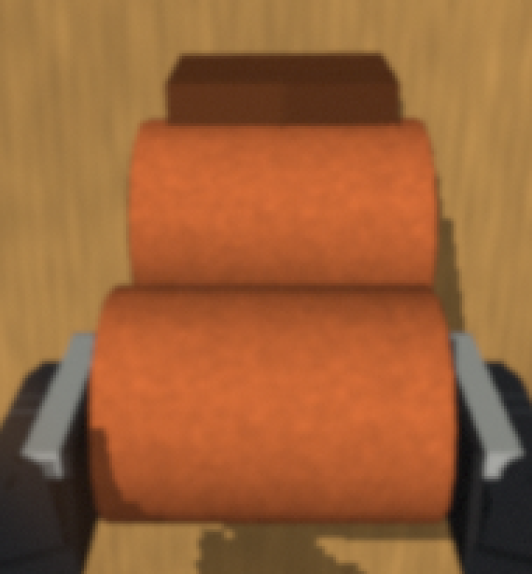

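Emit:
drive_tool(
  steps=[
    {"translation":[0,0.15,0],"dr":[-0.002,0,0]},
    {"translation":[0,0,0],"dr":[0,0,0]},
    {"translation":[0,0,0],"dr":[0,0,0]},
    {"translation":[0,0,0],"dr":[0,0,0]},
    {"translation":[0,0,0],"dr":[0,0,0]},
    {"translation":[0,0,0],"dr":[0,0,0]},
    {"translation":[0,0,0],"dr":[0,0,0]},
    {"translation":[0,0,0],"dr":[0,0,0]},
  ],
)

```text
clock: 16.1
position: [562.1, 109.1, 49.1]
ee_rot: [3.141, 0.0, 1.589]
force: [-0.5, 0.7, -1.3]
grip_width: 0.647
```

```bash
python3 zoom.py n
python3 - <<'E'
import cv2,numpy as np
im=cv2.imread('pics/n_wrist.png')
cv2.imwrite('pics/nz.png',cv2.resize(im[140:345,190:380],None,fx=2.8,fy=2.8,interpolation=3))
E
```

```text
16.25 [562.1 109.1  49.2] [3.1407e+00 1.0000e-04 1.5890e+00] [ 0.4  0.2 -1.6] 0.644
16.3 [562.1 109.1  49.2] [3.1408e+00 1.0000e-04 1.5891e+00] [ 0.8  0.8 -1.5] 0.646
16.35 [562.1 109.1  49.2] [3.1408e+00 1.0000e-04 1.5891e+00] [ 0.8  0.2 -1.6] 0.644
```

View pics/nz.png

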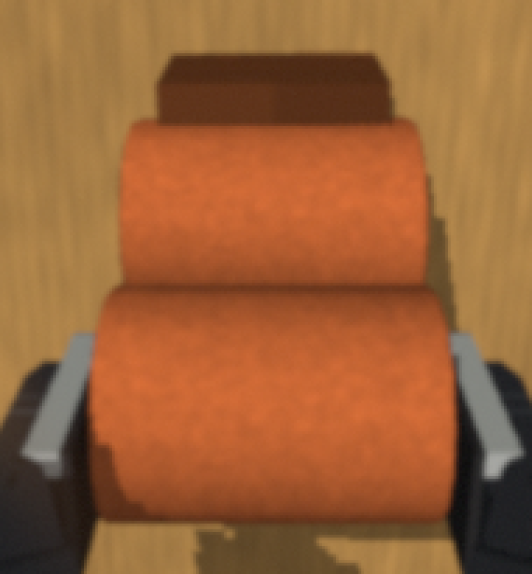

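Aligned to within a fraction of a mm. Lower a touch and release.

Emit:
drive_tool(
  steps=[
    {"translation":[0,0,0.08],"dr":[0,0,0]},
    {"translation":[0,0,0.08],"dr":[0,0,0]},
    {"translation":[0,0,0],"dr":[0,0,0]},
    {"translation":[0,0,0],"dr":[0,0,0]},
    {"translation":[0,0,0],"dr":[0,0,0]},
    {"translation":[0,0,0],"dr":[0,0,0]},
    {"translation":[0,0,0],"dr":[0,0,0]},
    {"translation":[0,0,0],"dr":[0,0,0]},
  ],
)

```text
clock: 17.15
position: [562.6, 109.6, 48.9]
ee_rot: [3.14, -0.0, 1.589]
force: [-0.6, -0.1, 0.1]
grip_width: 0.648
```

Emit:
drive_tool(
  steps=[
    {"translation":[0,0,0],"dr":[0,0,0]},
    {"translation":[0,0,0],"dr":[0,0,0]},
    {"translation":[0,0,0],"dr":[0,0,0]},
    {"translation":[0,0,0],"dr":[0,0,0]},
    {"translation":[0,0,0],"dr":[0,0,0]},
    {"translation":[0,0,-0.5],"dr":[0,0,0]},
    {"translation":[0,0,-1.5],"dr":[0,0,0]},
    {"translation":[0,0,-2],"dr":[0,0,0]},
  ],
  grip=1,
)

```text
clock: 17.95
position: [560.0, 109.0, 87.8]
ee_rot: [-3.137, 0.0, 1.589]
force: [-0.1, -0.8, 0.3]
grip_width: 0.998
```

```bash
python3 zoom.py p
```

```text
18.1 [562.8 109.3  89.8] [ 3.1396e+00 -3.0000e-04  1.5890e+00] [-0.   0.7 -0.5] 1.004
18.15 [561.7 109.2  88.6] [-3.141 -0.     1.589] [ 1.  -0.1 -0.2] 0.999
18.2 [560.8 109.1  87.7] [-3.1391e+00  2.0000e-04  1.5890e+00] [ 0.  -0.4 -0.5] 1.002
```

View pics/p_wrist.png

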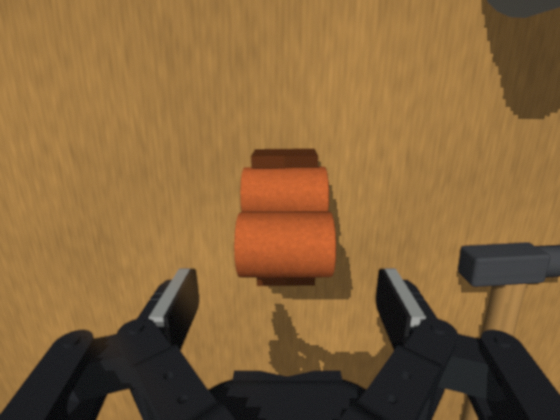

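View pics/p_z.png

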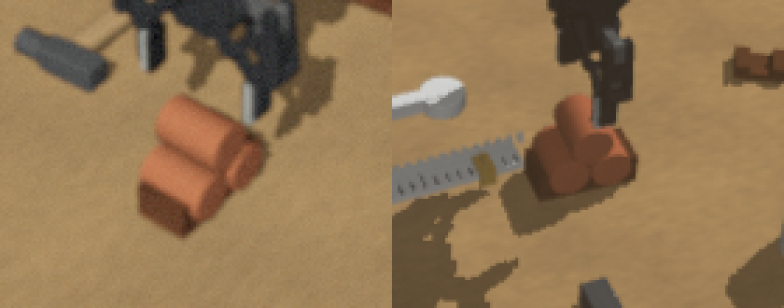

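Stack is seated: third centred at (285,244), lower at (284.5,190), ends level. Now lift and go back to view the lamp arm.

Emit:
drive_tool(
  steps=[
    {"translation":[0,0,-3],"dr":[0,0,0]},
    {"translation":[0,0,-4.5],"dr":[0,0,0]},
    {"translation":[0,0,-4.5],"dr":[0,0,0]},
    {"translation":[-2,0.2,-4],"dr":[0,0,-0.02]},
    {"translation":[-4,0.3,-2],"dr":[0,0,-0.02]},
    {"translation":[-4.5,0.3,-0.5],"dr":[0,0,0]},
    {"translation":[-4.5,0.3,0],"dr":[0,0,0]},
    {"translation":[-4.5,0.3,0],"dr":[0,0,0]},
  ],
)

```text
clock: 19.0
position: [581.6, -85.3, 271.3]
ee_rot: [-3.123, -0.0, 1.642]
force: [1.0, -0.5, -0.3]
grip_width: 1.001
```

Emit:
drive_tool(
  steps=[
    {"translation":[-4.5,0.2,0],"dr":[0,0,0]},
    {"translation":[-4.5,0.2,0],"dr":[0,0,0]},
    {"translation":[-4,0.2,0],"dr":[0,0,0]},
    {"translation":[-2,0.2,0],"dr":[0,0,0]},
    {"translation":[-1,0,0],"dr":[0,0,0]},
    {"translation":[0,0,0],"dr":[0,0,0]},
    {"translation":[0,0,0],"dr":[0,0,0]},
    {"translation":[0,0,0],"dr":[0,0,0]},
  ],
)

```text
clock: 19.8
position: [597.8, -251.6, 263.3]
ee_rot: [-3.113, -0.007, 1.637]
force: [-0.6, 0.6, 0.5]
grip_width: 0.992
```

Run:
```python
from h import *
m=viewer.camera_model("wrist");o=telemetry.get_obs();im=viewer.grab_frame("wrist");cv2.imwrite("pics/q_wrist.png",im)
print(o['clock'],o['position'],o['ee_rot'])
np.save("q_m.npy",m,allow_pickle=True)
o=telemetry.get_obs();print(o['position'])
```

```text
19.8 [ 597.78350748 -251.60590216  263.32572118] [-3.11323253 -0.00740643  1.63735283]
[ 597.81493069 -251.33472912  263.37543977]
```

View pics/q_wrist.png

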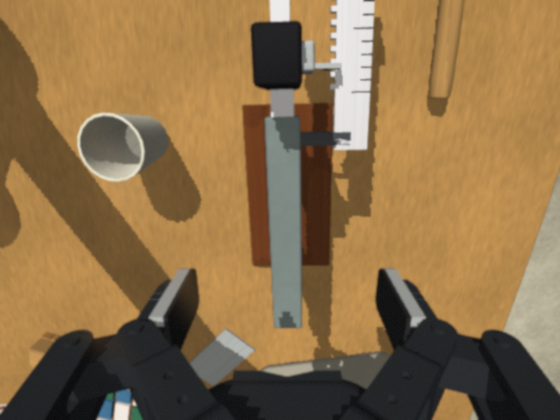

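Block top at about (277,52), button at (308,57), pointer at (338,68), sleeve from (283,118) to (288,326).

Run:
```python
from h import *
m=np.load("q_m.npy",allow_pickle=True).item();im=cv2.imread("pics/q_wrist.png")
s=onz(m,[[283,118],[288,326]],154);print("sleeve",s,np.degrees(np.arctan2(-(s[0]-s[1])[0],(s[0]-s[1])[1])))
print("block top corners z205",onz(m,[[252,24],[300,22],[254,86],[302,86]],205))
sc=onz(m,[[333,10],[336,148],[373,10],[368,150]],115);print("scale",sc)
print("lamp tube",onz(m,[[279,2]],140))
print("pointer tip",onz(m,[[339,68]],119))
R=cv2.Rodrigues(m['rvec'])[0];print("cam",-R.T@m['tvec'])
cv2.imwrite("pics/qz.png",cv2.resize(im[0:160,230:390],None,fx=3.7,fy=3.7,interpolation=3))
```

```text
sleeve [[ 586.84170596 -183.6119069   154.        ]
 [ 604.01995244 -378.79494316  154.        ]] 5.029696742007106
block top corners z205 [[ 567.71586783 -129.55445815  205.        ]
 [ 595.00757643 -126.89561266  205.        ]
 [ 570.10289712 -163.06800404  205.        ]
 [ 598.91482451 -161.19138221  205.        ]]
scale [[ 620.57053351  -97.76147459  115.        ]
 [ 635.56889759 -209.14447719  115.        ]
 [ 652.91558942  -95.53611285  115.        ]
 [ 664.98168105 -208.80236557  115.        ]]
lamp tube [[ 578.06462013 -101.0342121   140.        ]]
pointer tip [[ 629.93898675 -141.65430276  119.        ]]
cam [ 596.14131819 -168.56904395  406.46106194]
```

View pics/qz.png

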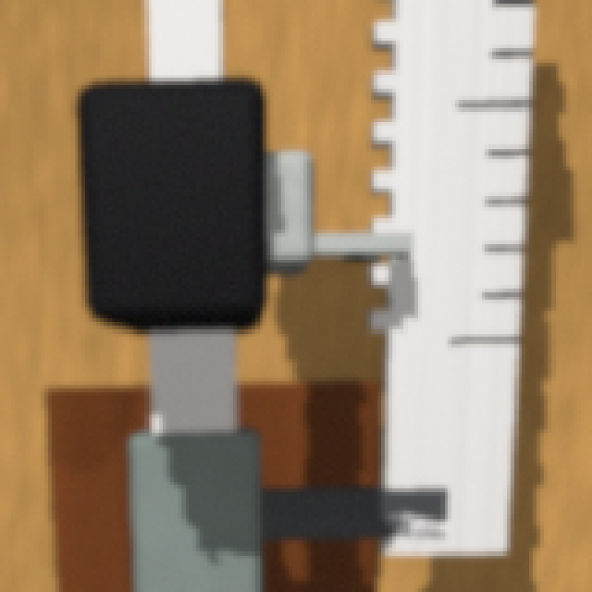

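Emit:
drive_tool(
  steps=[
    {"translation":[1.5,0,0],"dr":[-0.028,-0.007,-0.023]},
    {"translation":[2.2,-0.1,0],"dr":[0,0,0]},
    {"translation":[2.2,-0.1,0],"dr":[0,0,0]},
    {"translation":[2.0,-0.1,0],"dr":[0,0,0]},
    {"translation":[1.0,-0.1,0],"dr":[0,0,0]},
    {"translation":[0.5,0,0],"dr":[0,0,0]},
    {"translation":[0,0,0],"dr":[0,0,0]},
    {"translation":[0,0,0],"dr":[0,0,0]},
  ],
)

```text
clock: 20.65
position: [585.6, -147.0, 265.6]
ee_rot: [3.138, -0.0, 1.672]
force: [0.1, 0.0, -0.4]
grip_width: 0.999
```

Run:
```python
from h import *
viewer.grab_frame("side")
m=viewer.camera_model("wrist");o=telemetry.get_obs();im=viewer.grab_frame("wrist");cv2.imwrite("pics/r_wrist.png",im)
print(o['clock'],o['position'],o['ee_rot'])
np.save("r_m.npy",m,allow_pickle=True)
o=telemetry.get_obs();print(o['position'])
```

```text
20.7 [ 585.65453151 -147.13281125  265.59264759] [ 3.13762352e+00 -2.22336865e-04  1.67183315e+00]
[ 585.62077549 -147.39727243  265.50080711]
```

View pics/r_wrist.png

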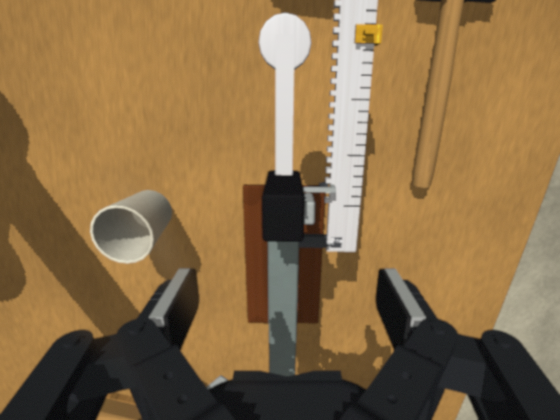

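Run:
```python
from h import *
m=np.load("r_m.npy",allow_pickle=True).item();im=cv2.imread("pics/r_wrist.png")
R=cv2.Rodrigues(m['rvec'])[0];print("cam",-R.T@m['tvec'])
l=onz(m,[[285,41]],146);print("lamp",l)
s=onz(m,[[283.5,243],[282.5,370]],154);print("sleeve",s)
d=l[0]-s[1];print("yaw lamp-sleeve",np.degrees(np.arctan2(-d[0],d[1])),"mark",onz(m,[[368,34]],118),"pointer",onz(m,[[333,189]],119))
sc=onz(m,[[339,30],[328,250]],115);d=sc[0]-sc[1];print("scale yaw",np.degrees(np.arctan2(-d[0],d[1])))
sc=onz(m,[[376,30],[356,250]],115);d=sc[0]-sc[1];print("scale yaw",np.degrees(np.arctan2(-d[0],d[1])))
b=np.uint8(np.clip(im[150:270,220:380].astype(float)*2.2,0,255));cv2.imwrite("pics/rz.png",cv2.resize(b,None,fx=4,fy=4,interpolation=3))
```

```text
cam [576.43735316 -63.62551516 408.18440597]
lamp [[571.95805965 -24.43862319 146.        ]]
sleeve [[ 586.83307472 -187.07379225  154.        ]
 [ 600.20871493 -334.79041841  154.        ]]
yaw lamp-sleeve 5.201177202573255 mark [[639.32196837  -7.70373141 118.        ]] pointer [[ 629.70336807 -142.76415424  119.        ]]
scale yaw 5.568178303806876
scale yaw 5.048799664907
```

View pics/rz.png

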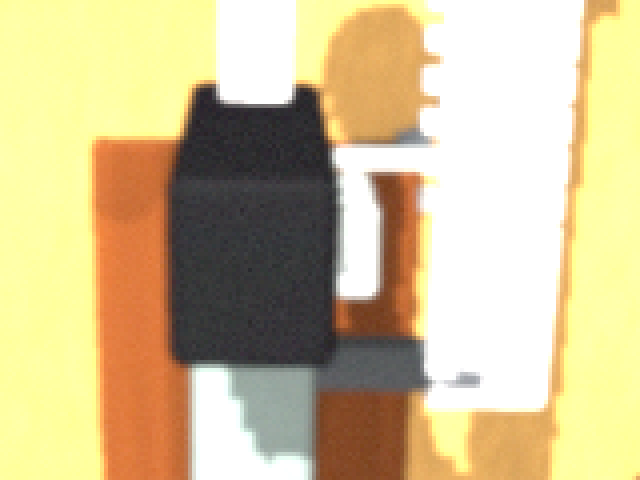

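Emit:
drive_tool(
  steps=[
    {"translation":[0.3,-0.08,0.5],"dr":[0.004,0,0.01]},
    {"translation":[0,0,1.5],"dr":[0,0,0]},
    {"translation":[0,0,2],"dr":[0,0,0]},
    {"translation":[0,0,2],"dr":[0,0,0]},
    {"translation":[0,0,2],"dr":[0,0,0]},
    {"translation":[0,0,1.5],"dr":[0,0,0]},
    {"translation":[0,0,0.5],"dr":[0,0,0]},
    {"translation":[0,0,0],"dr":[0,0,0]},
  ],
)

```text
clock: 21.55
position: [581.9, -147.4, 154.2]
ee_rot: [-3.136, -0.002, 1.655]
force: [-0.6, -0.3, -0.7]
grip_width: 1.005
```

```bash
cat > lk.py <<'E'
from h import *
import sys
n=sys.argv[1]
viewer.grab_frame("side")
m=viewer.camera_model("wrist");o=telemetry.get_obs();im=viewer.grab_frame("wrist");cv2.imwrite(f"pics/{n}_wrist.png",im)
cv2.imwrite(f"pics/{n}_scene.png",viewer.grab_frame("scene"))
np.save(f"{n}_m.npy",m,allow_pickle=True)
print(o['clock'],o['position'],o['ee_rot'],o['grip_width'])
o=telemetry.get_obs();print(o['clock'],o['position'],o['force'])
E
python3 lk.py s
```

```text
21.6 [ 581.96700251 -147.40281275  154.59339628] [-3.13569195e+00 -1.43423566e-03  1.65515462e+00] 1.0015096994091752
21.7 [ 583.41550745 -147.71463254  156.54900918] [ 0.15405594 -0.15236274  1.09287256]
```

View pics/s_wrist.png

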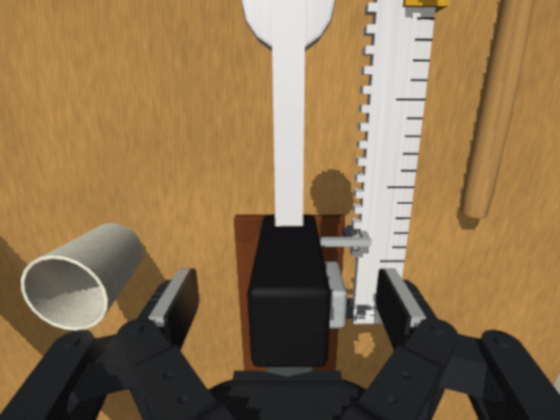

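Emit:
drive_tool(
  steps=[
    {"translation":[0.15,0.05,-0.3],"dr":[0,0,-0.005]},
    {"translation":[0.15,0.05,0],"dr":[0,0,0]},
    {"translation":[0,0,0],"dr":[0,0,0]},
    {"translation":[0,0,0],"dr":[0,0,0]},
    {"translation":[0,0,0],"dr":[0,0,0]},
    {"translation":[0,0,0],"dr":[0,0,0]},
    {"translation":[0,0,0],"dr":[0,0,0]},
    {"translation":[0,0,0],"dr":[0,0,0]},
  ],
)

```text
clock: 22.5
position: [587.1, -145.1, 164.3]
ee_rot: [3.136, 0.003, 1.661]
force: [-0.5, 0.8, 0.5]
grip_width: 0.995
```

```bash
python3 lk.py t;  python3 - <<'E'
import cv2,numpy as np
im=cv2.imread('pics/t_wrist.png')[200:380,160:420]
cv2.imwrite('pics/tz.png',cv2.resize(np.uint8(np.clip(im*1.8,0,255)),None,fx=3,fy=3,interpolation=3))
E
```

```text
22.55 [ 587.1257947  -145.11225093  164.29614563] [3.13634425 0.00322027 1.66107134] 0.9979254464343696
22.65 [ 587.1413501  -145.09697043  164.29580422] [ 0.58008677 -0.47026351  0.42392631]
```

View pics/tz.png

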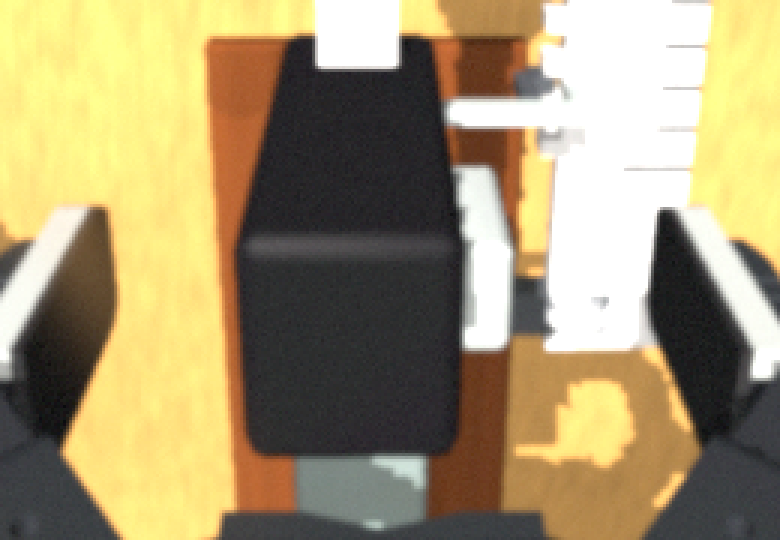

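Emit:
drive_tool(
  steps=[
    {"translation":[0.08,-0.22,0.25],"dr":[0.004,0.003,0]},
    {"translation":[0,0,0],"dr":[0,0,0]},
    {"translation":[0,0,0],"dr":[0,0,0]},
    {"translation":[0,0,0],"dr":[0,0,0]},
    {"translation":[0,0,0],"dr":[0,0,0]},
    {"translation":[0,0,0],"dr":[0,0,0]},
    {"translation":[0,0,0],"dr":[0,0,0]},
    {"translation":[0,0,0],"dr":[0,0,0]},
  ],
)

```text
clock: 23.45
position: [584.5, -144.4, 161.2]
ee_rot: [3.141, -0.0, 1.661]
force: [-0.8, 0.8, -0.5]
grip_width: 1.0
```

```bash
python3 -c "
from plant import telemetry as t
o=t.get_obs();print(o['clock'],o['position'],o['ee_rot'],o['force'])"
```

```text
23.45 [ 584.47644235 -144.43082614  161.22885317] [ 3.14128633e+00 -3.31711354e-04  1.66098192e+00] [-0.84943586  0.81331292 -0.54420858]
```

Exactly on target. Close.

Emit:
drive_tool(
  steps=[
    {"translation":[0,0,0],"dr":[0,0,0]},
    {"translation":[0,0,0],"dr":[0,0,0]},
    {"translation":[0,0,0],"dr":[0,0,0]},
    {"translation":[0,0,0],"dr":[0,0,0]},
    {"translation":[0,0,0],"dr":[0,0,0]},
    {"translation":[0,0,0],"dr":[0,0,0]},
    {"translation":[0,0,0],"dr":[0,0,0]},
    {"translation":[0,0,0],"dr":[0,0,0]},
  ],
  grip=0.1,
)

```text
clock: 24.25
position: [583.1, -144.7, 162.6]
ee_rot: [-3.141, -0.001, 1.659]
force: [-3.7, -0.7, -0.3]
grip_width: 0.353
```

```bash
python3 lk.py u;  python3 - <<'E'
import cv2,numpy as np
im=cv2.imread('pics/u_wrist.png')[200:380,160:420]
cv2.imwrite('pics/uz.png',cv2.resize(np.uint8(np.clip(im*1.8,0,255)),None,fx=3,fy=3,interpolation=3))
E
```

```text
24.3 [ 583.08368383 -144.68525003  162.64116062] [-3.14072678e+00 -8.35111308e-04  1.65957993e+00] 0.34741023329663023
24.4 [ 583.09388499 -144.66686838  162.65260871] [-3.17580188  0.19333848 -0.40482349]
```

View pics/uz.png

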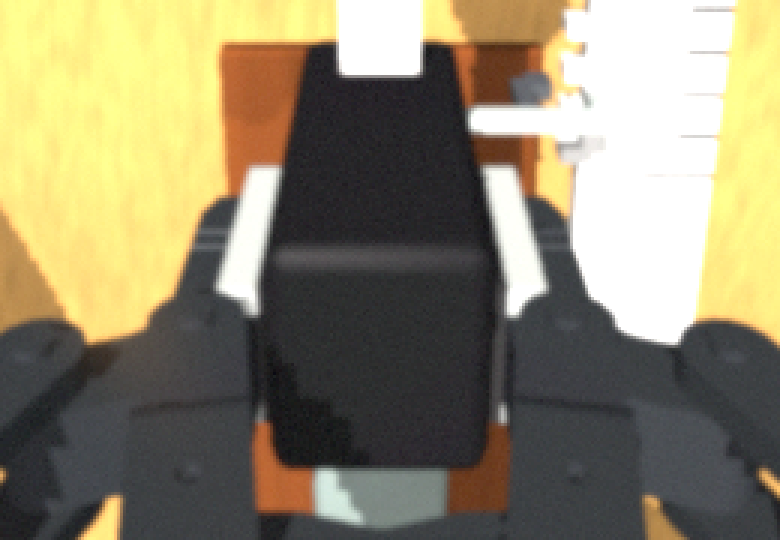

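Grip reads 0.35. Short pull to check that the arm is unlocked.

Emit:
drive_tool(
  steps=[
    {"translation":[0.3,0,0],"dr":[0,0,0]},
    {"translation":[0.4,0,0],"dr":[0,0,0]},
    {"translation":[0.5,0,0],"dr":[0,0,0]},
    {"translation":[0.6,0,0],"dr":[0,0,0]},
    {"translation":[0.6,0,0],"dr":[0,0,0]},
    {"translation":[0.4,0,0],"dr":[0,0,0]},
    {"translation":[0.2,0,0],"dr":[0,0,0]},
    {"translation":[0,0,0],"dr":[0,0,0]},
  ],
)

```text
clock: 25.2
position: [580.3, -113.7, 162.6]
ee_rot: [-3.141, 0.003, 1.661]
force: [-3.8, -1.5, -0.7]
grip_width: 0.351
```

```bash
python3 lk.py v
```

```text
25.25 [ 580.30587355 -113.66614571  162.62506271] [-3.14082048e+00  2.19973652e-03  1.66039991e+00] 0.3481187873678586
25.35 [ 580.31225277 -113.67682932  162.64347739] [-2.90360118 -0.32783385 -0.91556984]
```

View pics/v_wrist.png

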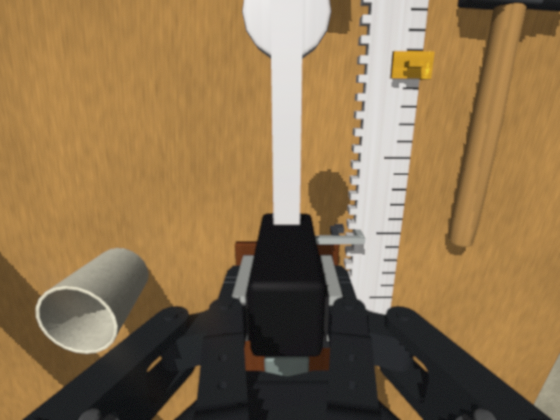

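View pics/v_scene.png

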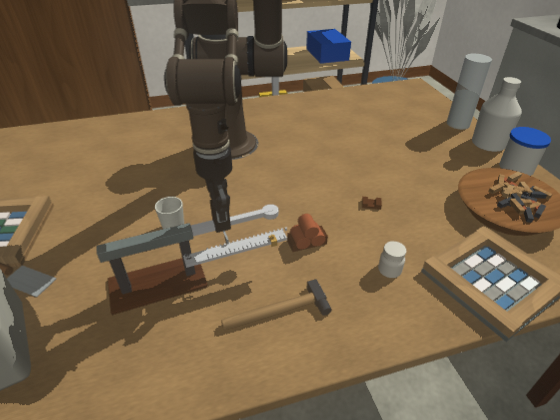

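Run:
```python
from h import *
m=np.load("v_m.npy",allow_pickle=True).item();im=cv2.imread("pics/v_wrist.png")
d=np.array([-np.sin(np.radians(5.2)),np.cos(np.radians(5.2)),0])
p=onz(m,[[360,239.5]],120)[0];k=onz(m,[[412,65]],118)[0];print(p,k,(k-p)@d)
cv2.imwrite("pics/vz.png",cv2.resize(np.hstack([im[40:110,340:440],im[210:280,310:410]]),None,fx=3.9,fy=3.9,interpolation=3))
```

```text
[ 627.49302971 -113.29485232  120.        ] [639.43972232  -7.43916738 118.        ] 104.33726556142676
```

View pics/vz.png

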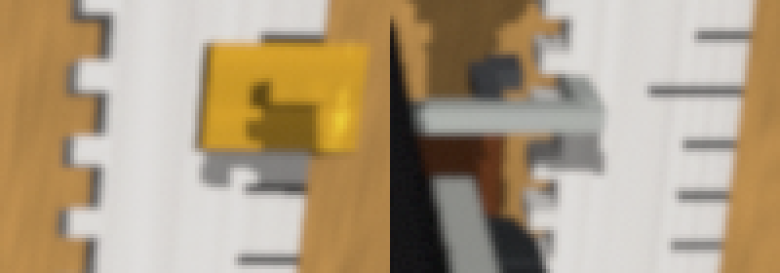

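Emit:
drive_tool(
  steps=[
    {"translation":[0.6,0,0],"dr":[0,0,0]},
    {"translation":[1.2,0,0],"dr":[0,0,0]},
    {"translation":[1.8,0,0],"dr":[0,0,0]},
    {"translation":[1.9,0,0],"dr":[0,0,0]},
    {"translation":[1.7,0,0],"dr":[0,0,0]},
    {"translation":[1.2,0,0],"dr":[0,0,0]},
    {"translation":[0.7,0,0],"dr":[0,0,0]},
    {"translation":[0.2,0,0],"dr":[0,0,0]},
  ],
)

```text
clock: 26.15
position: [571.8, -18.1, 162.6]
ee_rot: [-3.141, 0.006, 1.661]
force: [-3.3, -2.3, -0.1]
grip_width: 0.352
```

```bash
python3 lk.py x
```

```text
26.2 [571.76296803 -17.82427979 162.63984952] [-3.14142596  0.00470765  1.66016304] 0.3514261844951947
26.3 [571.7855737  -18.11493808 162.63594965] [-2.93309681  2.4230002   0.67383639]
```

View pics/x_wrist.png

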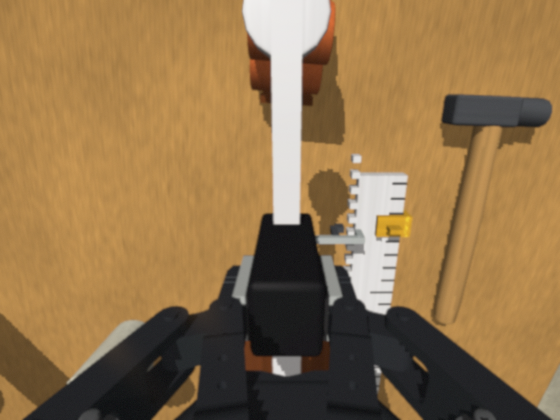

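```bash
cat > pm.py <<'E'
from h import *
import sys
n=sys.argv[1]
m=np.load(f"{n}_m.npy",allow_pickle=True).item();im=cv2.imread(f"pics/{n}_wrist.png")
# clip mask (yellow)
hsv=cv2.cvtColor(im,cv2.COLOR_BGR2HSV)
k=cv2.inRange(hsv,(20,215,90),(32,255,255));k[:, :330]=0;k[:,440:]=0
nn,l,st,c=cv2.connectedComponentsWithStats(k);i=1+np.argmax(st[1:,4]);print("clip",st[i],c[i])
d=np.array([-np.sin(np.radians(5.2)),np.cos(np.radians(5.2)),0])
x0=300;y0=195
cv2.imwrite(f"pics/{n}_pz.png",cv2.resize(im[195:285,300:430],None,fx=6,fy=6,interpolation=3))
E
python3 pm.py x
```

```text
Traceback (most recent call last):
  File "pm.py", line 8, in <module>
    nn,l,st,c=cv2.connectedComponentsWithStats(k);i=1+np.argmax(st[1:,4]);print("clip",st[i],c[i])
                                                      ~~~~~~~~~^^^^^^^^^^
ValueError: attempt to get argmax of an empty sequence
```

Run:
```python
import cv2
b=cv2.imread('pics/x_scene.png')[190:270,180:340];cv2.imwrite('pics/x_sz.png',cv2.resize(b,None,fx=5,fy=5,interpolation=3))
```

```text
(no output)
```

View pics/x_sz.png

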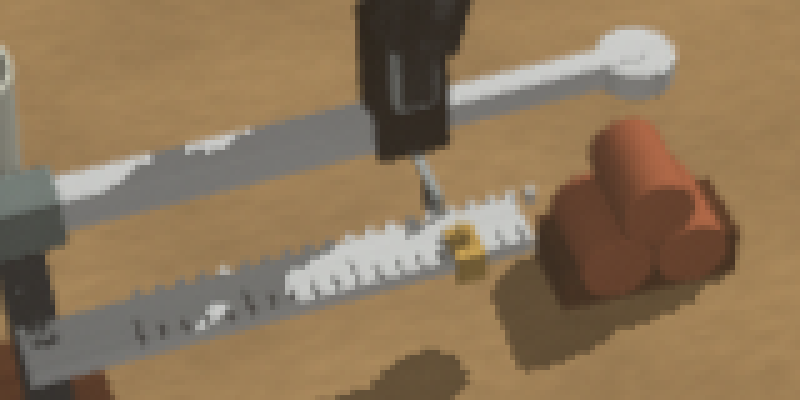

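Run:
```python
from h import *
im=cv2.imread("pics/x_wrist.png");print(cv2.cvtColor(im,40)[226,392])
cv2.imwrite("pics/x_pz.png",cv2.resize(im[195:285,300:430],None,fx=6,fy=6,interpolation=3))
```

```text
[ 20 200 175]
```

View pics/x_pz.png

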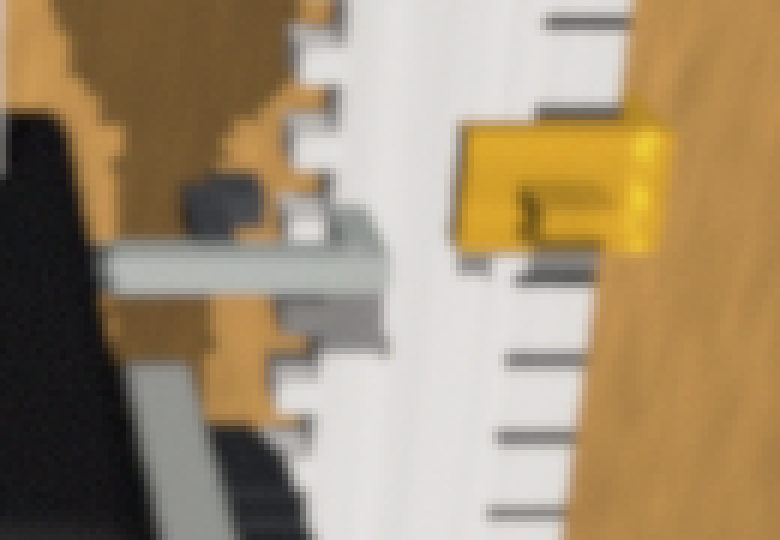

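Run:
```python
from h import *
m=np.load("x_m.npy",allow_pickle=True).item()
z=lambda c,r:[300+c/6-.4,195+r/6-.4]
d=np.array([-np.sin(np.radians(5.2)),np.cos(np.radians(5.2)),0]);e=np.array([d[1],-d[0],0])
def s(name,c,r,h):
    p=onz(m,[z(c,r)],h)[0];print(name,h,np.round([p@e,p@d],1))
s("bar far",250,241,131);s("bar near",250,297,131);s("bar far end",360,241,131);s("tip bottom far",352,205,119);s("tip bottom near corner",385,235,119)
s("bar end right",388,270,131)
for r in (22,112,278,358,437,513): s("tick",{22:585,112:575,278:555,358:545,437:537,513:527}[r],r,115)
for h in (117,119): s("clip far",540,122,h);s("clip near",540,247,h);s("dark",565,195,h)
s("clip far base",560,115,115)
o=telemetry.get_obs();print(o['position'][:2]@e[:2],o['position'][:2]@d[:2])
p=np.array([582.9,-144,0]);print("axis e",p@e)
```

```text
bar far 131 [600.4 -65.1]
bar near 131 [600.8 -71.4]
bar far end 131 [611.5 -65.2]
tip bottom far 119 [613.4 -66.5]
tip bottom near corner 119 [617.2 -70. ]
bar end right 131 [614.6 -68.4]
tick 115 [637.6 -47.2]
tick 115 [637.7 -57.4]
tick 115 [637.7 -77.1]
tick 115 [637.7 -87.1]
tick 115 [637.9 -97.3]
tick 115 [ 637.9 -107.5]
clip far 117 [633.3 -57.8]
clip near 117 [634.9 -72.4]
dark 117 [636.9 -66.2]
clip far 119 [632.6 -57. ]
clip near 119 [634.2 -71.5]
dark 119 [636.2 -65.4]
clip far base 115 [636.1 -57.7]
567.7905286254387 -69.86278607696902
axis e 567.4499244047687
```

```bash
python3 - <<'E'
from h import *
d=np.array([-np.sin(np.radians(5.2)),np.cos(np.radians(5.2)),0]);e=np.array([d[1],-d[0],0])
m=viewer.camera_model("scene")
z=lambda c,r:[180+c/5-.4,190+r/5-.4]
for n,c,r,h in [("tip",437,213,119),("clip top",460,238,118),("clip l",445,238,118),("clip r",478,232,118)]:
    p=onz(m,[z(c,r)],h)[0];print(n,p@e,p@d)
for h in (115,119,131):
  for dd in (-64.6,-68.3): 
    for ee in (613.5,634): print(h,dd,ee,proj(m,[ee*e+dd*d+[0,0,h]]))
E
python3 -c "
import cv2
b=cv2.imread('pics/x_scene.png')[215:255,250:300];cv2.imwrite('pics/x_s2.png',cv2.resize(b,None,fx=14,fy=14,interpolation=3))"
```

```text
tip 613.8307175185126 -67.9019085962754
clip top 632.5668278181274 -63.464049744551176
clip l 630.0110312785054 -69.90434603056747
clip r 631.8966338037877 -54.30350568156482
115 -64.6 613.5 [[268.3118569  232.99730214]]
115 -64.6 634 [[271.37686277 238.66251942]]
115 -68.3 613.5 [[266.82974891 233.39719719]]
115 -68.3 634 [[269.87574341 239.07502299]]
119 -64.6 613.5 [[268.277518   231.75330484]]
119 -64.6 634 [[271.35038356 237.41508652]]
119 -68.3 613.5 [[266.79137074 232.15286454]]
119 -68.3 634 [[269.84511988 237.82728036]]
131 -64.6 613.5 [[268.17338978 227.98073711]]
131 -64.6 634 [[271.2700761  233.63146779]]
131 -68.3 613.5 [[266.67499218 228.37923279]]
131 -68.3 634 [[269.75224165 234.04267353]]
```

View pics/x_s2.png

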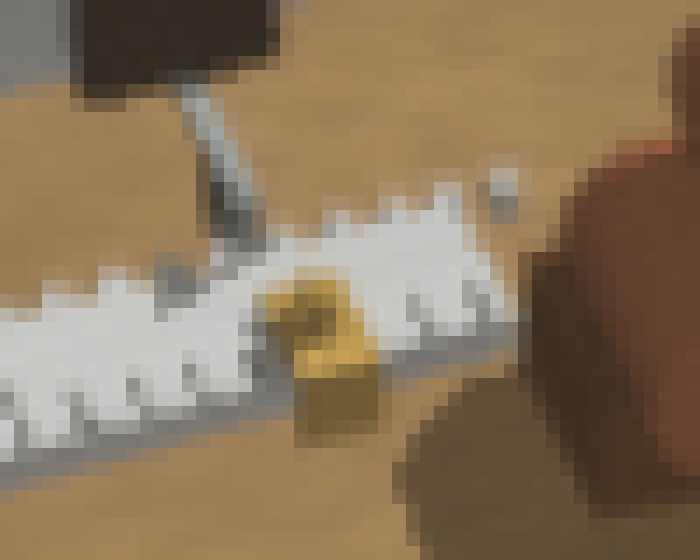

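Wrist: pointer at −68.3, clip −64.6 along the stand. Scene: −67.9 and −63.5. That leaves about 4 mm to go.

Emit:
drive_tool(
  steps=[
    {"translation":[0.2,0,0],"dr":[0,0,0]},
    {"translation":[0.2,0,0],"dr":[0,0,0]},
    {"translation":[0,0,0],"dr":[0,0,0]},
    {"translation":[0,0,0],"dr":[0,0,0]},
    {"translation":[0,0,0],"dr":[0,0,0]},
    {"translation":[0,0,0],"dr":[0,0,0]},
    {"translation":[0,0,0],"dr":[0,0,0]},
    {"translation":[0,0,0],"dr":[0,0,0]},
  ],
)

```text
clock: 27.1
position: [571.5, -15.3, 162.6]
ee_rot: [-3.141, 0.004, 1.658]
force: [-3.1, -0.5, 0.6]
grip_width: 0.353
```

```bash
python3 lk.py y
python3 - <<'E'
from h import *
im=cv2.imread("pics/y_wrist.png")
cv2.imwrite("pics/y_pz.png",cv2.resize(im[195:285,300:430],None,fx=6,fy=6,interpolation=3))
b=cv2.imread('pics/y_scene.png')[215:255,250:300];cv2.imwrite('pics/y_s2.png',cv2.resize(b,None,fx=14,fy=14,interpolation=3))
E
```

```text
27.15 [571.47836838 -15.27540372 162.59337693] [-3.14103457  0.00412647  1.65806353] 0.35255745459858534
27.25 [571.49066131 -15.30061972 162.61323055] [-2.95831426 -0.72867156  0.86469137]
```

View pics/y_pz.png

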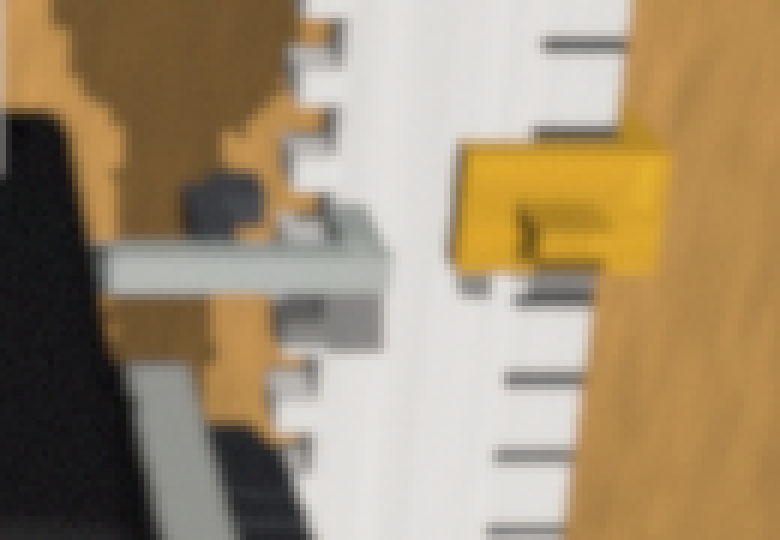

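View pics/y_s2.png

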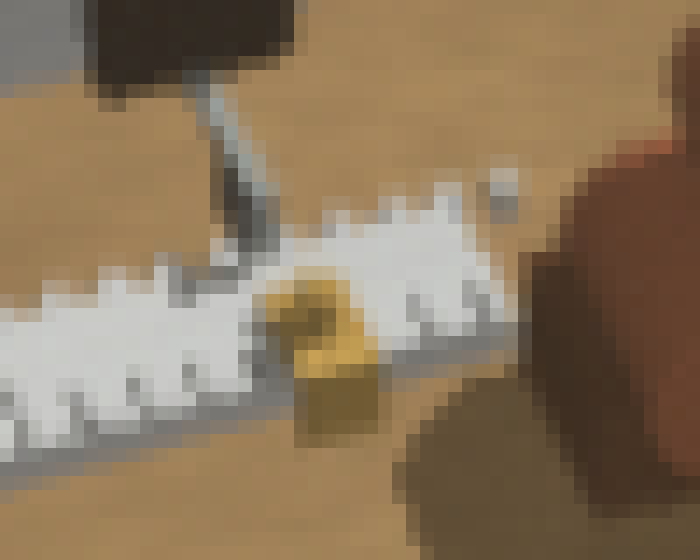

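Run:
```python
from h import *
m=np.load("y_m.npy",allow_pickle=True).item()
z=lambda c,r:[300+c/6-.4,195+r/6-.4]
d=np.array([-np.sin(np.radians(5.2)),np.cos(np.radians(5.2)),0]);e=np.array([d[1],-d[0],0])
def s(name,c,r,h):
    p=onz(m,[z(c,r)],h)[0];print(name,h,np.round([p@e,p@d],1))
s("bar far",250,241,131);s("bar near",250,297,131);s("tip bottom far",352,205,119);s("bar end r",388,268,131)
for h in (117,119): s("clip far",540,144,h);s("clip near",540,269,h);s("line?",570,212,h)
for c,r in ((575,132),(555,299),(545,379)): s("tick",c,r,115)
im=cv2.imread("pics/y_wrist.png");b=im[205:250,370:420]
cv2.imwrite("pics/y_clip.png",cv2.resize(b,None,fx=13,fy=13,interpolation=2))
```

```text
bar far 131 [600.4 -62.6]
bar near 131 [600.8 -68.9]
tip bottom far 119 [613.4 -64. ]
bar end r 131 [614.6 -65.7]
clip far 117 [633.6 -57.9]
clip near 117 [635.1 -72.6]
line? 117 [637.7 -65.8]
clip far 119 [632.9 -57.1]
clip near 119 [634.4 -71.7]
line? 119 [636.9 -64.9]
tick 115 [637.9 -57.3]
tick 115 [637.9 -77.3]
tick 115 [637.9 -87.4]
```

View pics/y_clip.png

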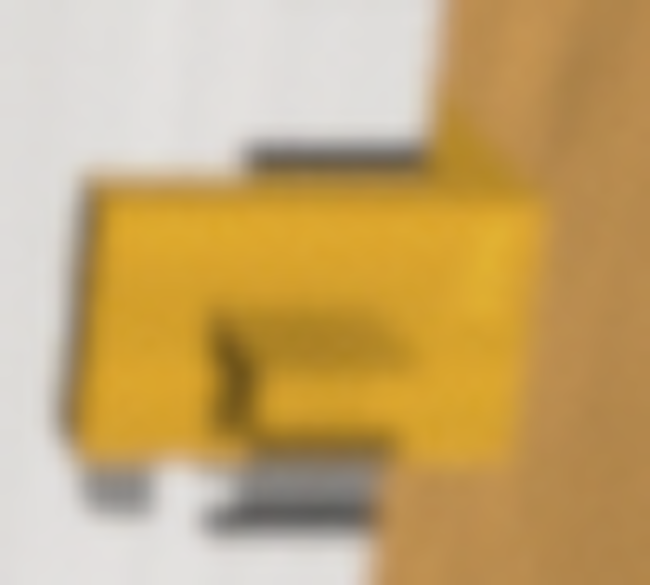

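Run:
```python
from h import *
mw=np.load("y_m.npy",allow_pickle=True).item();ms=viewer.camera_model("scene")
d=np.array([-np.sin(np.radians(5.2)),np.cos(np.radians(5.2)),0]);e=np.array([d[1],-d[0],0])
for nm,w,s in [("clip",[392.9,229.1],[272.0,237.2]),("clip2",[392.9,229.1],[272.0,236.2]),("bar end",[364.,239.5],[268.5,229.5])]:
    X,r=tri([(mw,w),(ms,s)]);print(nm,X@e,X@d,X[2],r)
m=ms
# predicted scene px of clip corners for h
for h in (116,118,122):
    print(h,[np.round((proj(m,[ee*e+dd*d+[0,0,h]])[0]-[250,215]+.5)*14) for ee in(627,645) for dd in(-57.6,-71.6)])
# wrist corners
for h in (116,118,122):
    print(h,[np.round((proj(mw,[ee*e+dd*d+[0,0,h]])[0]-[370,205]+.5)*13) for ee in(627,645) for dd in(-57.6,-71.6)])
print([np.round((proj(mw,[613.5*e+dd*d+[0,0,119]])[0]-[300,195]+.5)*6) for dd in(-63.7,-65.7,-67.7)])
```

```text
clip 635.2759302871864 -63.57564868662314 120.50481758457883 [array([ 0.1, -0.2]), array([-0., -0.])]
clip2 634.3977422449209 -62.92216562600829 122.5801292901148 [array([-0.1,  0.2]), array([0.1, 0. ])]
bar end 615.5642125264445 -65.79029957093196 128.8815221741795 [array([ 1. , -1.6]), array([-0.5, -0.2])]
116 [array([331., 296.]), array([252., 317.]), array([370., 366.]), array([290., 389.])]
118 [array([331., 287.]), array([251., 309.]), array([370., 358.]), array([289., 380.])]
122 [array([330., 270.]), array([251., 291.]), array([369., 340.]), array([289., 362.])]
116 [array([124., 171.]), array([ 98., 428.]), array([484., 170.]), array([450., 426.])]
118 [array([136., 186.]), array([109., 445.]), array([499., 185.]), array([464., 443.])]
122 [array([158., 217.]), array([131., 480.]), array([528., 216.]), array([492., 478.])]
[array([354., 203.]), array([353., 220.]), array([351., 237.])]
```

Run:
```python
from h import *
m=np.load("y_m.npy",allow_pickle=True).item()
d=np.array([-np.sin(np.radians(5.2)),np.cos(np.radians(5.2)),0]);e=np.array([d[1],-d[0],0])
z6=lambda c,r:[300+c/6-.4,195+r/6-.4]; z13=lambda c,r:[370+c/13-.5,205+r/13-.5]
def s(name,q,h):
    p=onz(m,[q],h)[0];print(name,h,np.round([p@e,p@d],1))
s("bar near corner",z6(388,296),131)
s("bar shadow corner",z6(383,351),115)
s("bar shadow corner",z6(383,345),115)
for h in (117,119,121,123): s("clip near-left",z13(72,460),h); 
s("clip shadow near-left",z13(85,512),115); s("shadow near",z13(250,500),115)
for h in (117,119,121,123): s("clip far-left",z13(95,180),h)
for h in (117,119,121,123): s("clip far-right",z13(548,190),h)
for h in (117,119,121,123): s("clip near-right",z13(515,462),h)
```

```text
bar near corner 131 [614.9 -68.9]
bar shadow corner 115 [619.2 -83.7]
bar shadow corner 115 [619.1 -82.9]
clip near-left 117 [625.5 -72.9]
clip near-left 119 [624.9 -71.9]
clip near-left 121 [624.3 -71. ]
clip near-left 123 [623.7 -70. ]
clip shadow near-left 115 [627.1 -76.8]
shadow near 115 [635.5 -76.2]
clip far-left 117 [625.3 -57.7]
clip far-left 119 [624.7 -56.9]
clip far-left 121 [624. -56.]
clip far-left 123 [623.4 -55.2]
clip far-right 117 [647.9 -58.3]
clip far-right 119 [647.1 -57.5]
clip far-right 121 [646.2 -56.7]
clip far-right 123 [645.4 -55.9]
clip near-right 117 [648.2 -73.2]
clip near-right 119 [647.3 -72.2]
clip near-right 121 [646.5 -71.2]
clip near-right 123 [645.6 -70.3]
```

Height of the clip top comes out at about 120.5 from its shadow and from triangulation. That puts the clip line at −63.8 against pointer −65.8, so about 2 mm more.

Emit:
drive_tool(
  steps=[
    {"translation":[0.3,0,0],"dr":[0,0,0]},
    {"translation":[0,0,0],"dr":[0,0,0]},
    {"translation":[0,0,0],"dr":[0,0,0]},
    {"translation":[0,0,0],"dr":[0,0,0]},
    {"translation":[0,0,0],"dr":[0,0,0]},
    {"translation":[0,0,0],"dr":[0,0,0]},
    {"translation":[0,0,0],"dr":[0,0,0]},
    {"translation":[0,0,0],"dr":[0,0,0]},
  ],
)

```text
clock: 28.05
position: [571.3, -12.5, 162.6]
ee_rot: [-3.141, 0.005, 1.658]
force: [-3.9, -0.4, 0.6]
grip_width: 0.352
```

```bash
python3 lk.py z
python3 - <<'E'
from h import *
im=cv2.imread("pics/z_wrist.png")
cv2.imwrite("pics/z_pz.png",cv2.resize(im[195:285,300:430],None,fx=6,fy=6,interpolation=3))
cv2.imwrite("pics/z_side.png",viewer.grab_frame("side"))
E
```

```text
28.1 [571.26684635 -12.5149474  162.64666894] [-3.14111683  0.00492252  1.65804218] 0.3492695332054921
28.2 [571.29749945 -12.53551232 162.67440892] [-3.26203043 -0.828679    0.17582892]
```

View pics/z_pz.png

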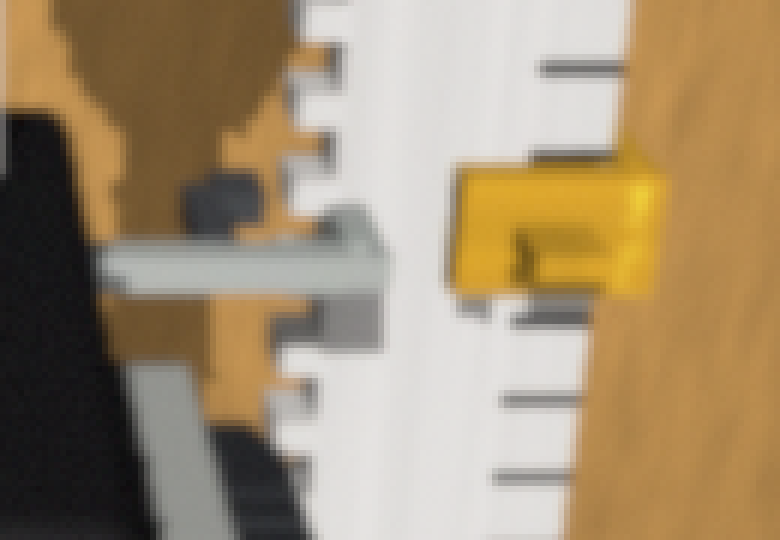

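View pics/z_scene.png

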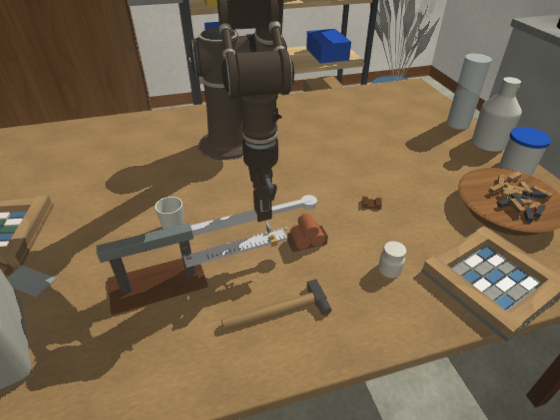

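View pics/z_side.png

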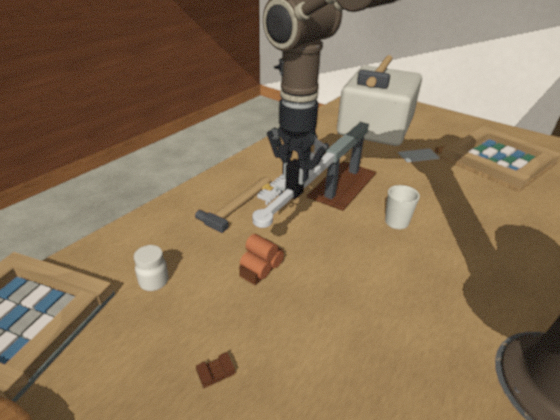

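Run:
```python
from h import *
m=np.load("z_m.npy",allow_pickle=True).item();ms=viewer.camera_model("scene")
d=np.array([-np.sin(np.radians(5.2)),np.cos(np.radians(5.2)),0]);e=np.array([d[1],-d[0],0])
z6=lambda c,r:[300+c/6-.4,195+r/6-.4]
def s(n,q,h):
    p=onz(m,[q],h)[0];print(n,h,np.round([p@e,p@d],1))
s("bar mid",z6(300,268),131); s("tip bottom far",z6(350,206),119)
for h in(118,120.5,122): s("clip mid",z6(560,230),h)
b=cv2.imread('pics/z_scene.png')[215:255,250:300];cv2.imwrite('pics/z_s2.png',cv2.resize(b,None,fx=14,fy=14,interpolation=3))
b=cv2.imread('pics/z_side.png')[170:290,220:340];cv2.imwrite('pics/z_s3.png',cv2.resize(b,None,fx=5,fy=5,interpolation=3))
```

```text
bar mid 131 [605.7 -62.9]
tip bottom far 119 [613.2 -61.4]
clip mid 118 [636.5 -64.8]
clip mid 120.5 [635.6 -63.6]
clip mid 122 [635.  -62.9]
```

View pics/z_s2.png

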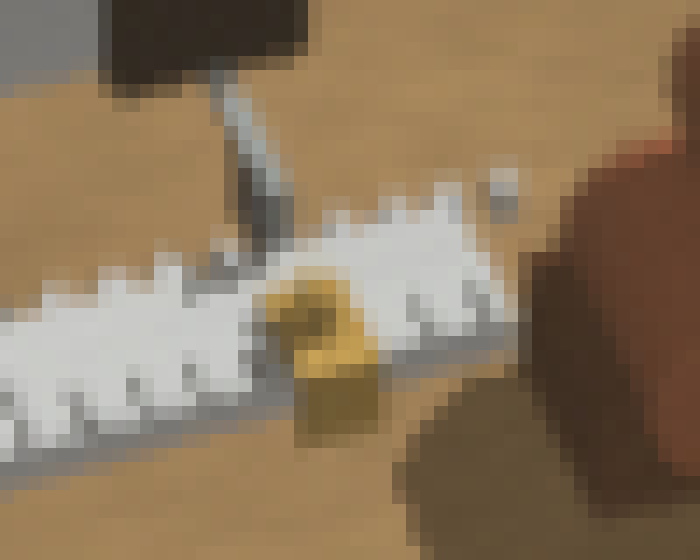

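View pics/z_s3.png

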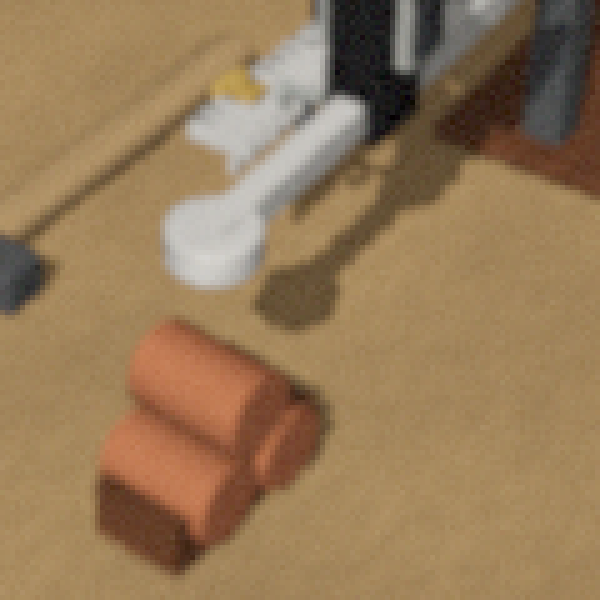

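Pointer −62.9 and clip −63.6 ± 0.7, so they agree within 1 mm. The stack is intact, the arm moved freely while squeezed, and forces are low. I'll hand in while holding.

Run:
```python
from plant import telemetry, manip
o=telemetry.get_obs();print(o['clock'],o['position'],o['force'],o['grip_width'])
print(manip.close_job())
```

```text
28.25 [571.27795778 -12.52292559 162.63533947] [-2.85794494  0.12810088  0.4451082 ] 0.35110622211662407
the job is handed in; nothing more can be done
None
```

I laid the third cylinder in the gap on top of the other two and let it go. Then I gripped the lamp arm's block across its button, drew the arm out about 132 mm to the marker clip, and handed in at 28.3 s while still holding it.

**Stack:** In the wrist picture after release, the third cylinder's ends were centred within about 1 pixel of the cylinder below it. The last side and scene views show the stack undisturbed, with the cup, jar and hammer untouched.

**Pointer:** The wrist camera puts the pointer at −62.9 mm along the stand and the clip line at −63.6 ± 0.7 mm. The scene camera is coarser, about 2.5 mm per pixel. Its earlier readings put the pointer 1 to 2 mm shorter of the clip than the wrist camera did, and I did not recompute it after the last move. The clip's top height was not given, so I estimated it at about 120.5 mm from its shadow and from the two cameras.

**Button:** I could not see the button directly while gripping it. The grip opening read 0.35, where I expected about 0.39 for a fully squeezed button. The cylinder grip also read slightly low, so this does not prove the button was in. The arm slid freely along the whole draw, which is why I take it as squeezed in. The final side force was about 3 N.

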